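# Lock the hand tools away in the bolted tool box

### The arm

A 6-joint arm with a two-finger parallel gripper is mounted at the origin on a cart in front of the work surface, level with it; the furniture and walls round the work are solid. World frame = base frame: x ahead of the robot, y to its left, z up, the work surface at z = 0. Lengths are in m, angles in rad, forces in N, time in s.
With the tool pointing down it reaches from about 0.425 to 0.95 m from the base axis. Payload 3.5 kg.
Tool frame: the origin (TCP) lies between the finger pads; the fingertips stand 14 mm ahead of it and the grasp point (between the pads) lies 5 mm behind it (tcp_to_tips is the distance from the TCP to the fingertips, in m); z points along the fingers, y is the line along which they close (so a half turn about z gives the same grasp; the last joint's range is limited). The gripper opens to 85 mm and grips with 20 to 120 N. Pads are 22 mm wide; open, the fingers measure 114 mm over their backs; the gripper's body (76 mm by 85 mm) begins 54 mm behind the grasp point. The pads swing forward as they close: fully open they stand 13 mm farther back than shut.
Start: joints at [-1.266, 0.286, 1.577, -0, 1.279, -0.15], TCP at [0.297, -0.606, 0.245] pointing down, gripper open.
Joint ranges: [-2.77, 2.77], [-0.9, 2.22], [0.21, 2.48], [-1.53, 4.67], [0.24, 2.81], [-2.84, 2.84]. Speed limits (rad/s): [2.79, 2.79, 3.14, 3.14, 3.14, 3.14].

### API

Orientations are given as a unit quaternion [w, x, y, z].
In Python, from plant import read_state, snapshot, camera_info, job_done, tcp_to_tips gives the robot as it stands.
- The arm moves only by the tool step_arm, never from a script. Its argument "deltas" is text: rows parted by semicolons, each of 7 numbers parted by spaces: the shift along the tool's x, y, z in m, then the turn, a rotation vector about the tool's x, y, z in rad, then the opening, from 0 (shut) to 1 (fully open). A call has exactly 8 rows; each row shifts and turns the commanded pose from where the row before left it, along the tool's axes as they then stand; what a row does not reach is not made up. A row lasts 1/10 s, in which the tool goes at most 50 mm and 8.59 degrees, less where a joint would pass 70% of its speed; a pose out of reach is approached as far as the arm can. A call is refused whole if a number of a shift passes 0.05 or a number of a turn 0.15, either way. A call with a gripper value outside its range is refused whole. The fingers move at their own pace and stop on an object; "newtons" is the grip in N (left out, the last holds). Time passes only in rows, so rows that do not move let the fingers close, or fill a call up. It gives the time, the measured TCP pose, the force, the opening and the grip force at its end, in the units of the state.
- read_state(): the state, without advancing time (a new reading comes with each control period).
- snapshot(name): name is "scene" or "top" or "wrist"; returns the picture (420x560x3 uint8, red, green, blue); there is no depth.
- camera_info(name): a dict with "mtx" (3x3 intrinsics, pixels), "eye" and "orientation" of the camera in the world. Camera axes: x right, y down, z forward; pixel columns grow to the right and rows downward; lengths in m; the calibration is good to about 2 mm. The wrist camera is an equidistant fisheye: a pixel r from the principal point sees the ray r / f radians off the axis. A picture is of the moment at which its call begins: read the wrist's pose just before it. camera_info takes no time and is no camera call; for the wrist camera it gives the pose at the moment of the call.
- job_done(): hands the job in; it is judged then, once.
The state is a dict: "clock": time; "qpos": joint angles; "joint_velocities": joint speeds; "joint_torque": joint torques, N m; "tool_pos": TCP position; "ee_rot": TCP orientation; "ft_force": force on the tool from outside, world axes, zero at the start; "moment": the same for the moment, N m; "width": finger opening in m; "grasp_force": force on a finger pad.
Only numpy, scipy, OpenCV 4.12 (cv2) and the standard library are available. Lean on these libraries where they do the work, as an engineer would, in place of code of your own. Each camera call takes 0.05 s, during which the arm holds its last target. There are 200 camera calls.

### The job

Put the hand tools that are lying on the worktop (the screwdrivers and the pliers, however many there are) away in the grey tool box and lock it. Its cover is bolted shut: flip the cam lever over to free the bolt, draw the bolt right back and slide the cover fully open; when every tool lies inside, slide the cover fully shut, push the bolt fully home through the keeper on the cover, and flip the cam lever back over to lock it. Leave the other things on the worktop where they are.

Things in the scene. Friction and masses are not known exactly. Their poses are not given: they have to be found in the camera images.
- lockbox: Grey tool box fixed to the worktop. Origin: on the worktop under the centre of its well; other entries use this frame (mm). Well inside: 140 along x, 214 along y, floor z = 6, rim z = 62, walls 6 thick; open above when the cover is off. Cover rails along both y sides reach x = 244. A deck at y = 123 to 208, x = -76 to 76, top z = 62, carries bolt and lever.
- cover (a joint): Sliding cover, a 4 mm plate on the rim (top z = 66), in m along the box's +x: 0 = fully shut, 0.160 = fully open (it then lies on the rails behind the well). Slides with about 2 N, stays where left. Cannot slide while the bolt is in its keeper.
- cover_grip (a point): Point in the cover's black grip bar, which is 14 mm thick along x, 70 mm long along y and stands 30 mm up from the cover (z = 66 to 96); at x = -30, y = 0, z = 84 when shut; moves with the cover.
- bolt (a joint): Barrel bolt, 12 mm thick, axis at x = -45, z = 80, in m along the box's +y: 0 = fully home (nose 11 mm past the keeper), 0.032 = fully drawn back. The keeper is a steel bridge on the cover (x = -61 to -29, y = 89 to 101, top z = 93), in line with the bolt only when the cover is shut (3 mm play). Slides with 1.5 N, stays where left. With the cam lever locked it can be drawn at most 5 mm.
- bolt_knob (a point): Centre of the bolt's upright black knob, a cylinder 18 mm in diameter and 28 mm tall (z = 100 to 128); at x = -45, y = 134, z = 114 with the bolt home; moves with the bolt. The bolt's saddles on both sides of it (y = 122 and 172) are 26 mm wide and reach up to z = 88.
- cam_lever (a joint): Cam lever at the bolt's tail, in rad: 0 = locked (handle leans 32 degrees from upright to the box's -x, its tongue behind the bolt's tail), 1.1 = free (handle leans 32 degrees to +x). Swings in the plane y = 187 about a pivot along y; 0.07 N m of friction (1 to 4 N at the handle), stays where left. Locks only with the bolt home.
- lever_tip (a point): Centre of the rounded end of the cam lever's black handle, 15 mm thick, 72 mm from the pivot; moves with the lever (z = 141 at either end of the swing, 152 upright).
- lever_pivot (a point): Cam lever's pivot, fixed on the box: x = -23, y = 187, z = 80. Its cheeks reach up to z = 92. The handle can be pushed over with shut fingers whose tips pass about 40 mm above the pivot (lower down they can jam on the cam tongue).
- well_floor (a point): Centre of the well's inner floor (z = 6 mm).
- driver_red: Slotted screwdriver with a thick red handle: one of the tools (may be absent). 180 mm long along its y, 28 mm high, lying flat. Origin: centre of its underside. Handle to +y, blade to -y. Handle 24 mm wide along x, 23 to 27 mm high from y = 20 to 65 mm; the solid outline tapers straight from handle to blade tip. Balance point at y = 28 mm. About 0.08 kg.
- driver_small: Small screwdriver with a red and black handle: one of the tools (may be absent). 160 mm long along its y, 18 mm high, lying flat. Origin: centre of its underside. Handle to +y, blade to -y. Handle 16 mm wide along x, 15 to 17 mm high from y = 20 to 65 mm; the solid outline tapers straight from handle to blade tip. Balance point at y = 21 mm. About 0.07 kg.
- side_cutter: Side cutter: pliers with red grips, one of the tools (may be absent). 162 mm long along its y, 13 mm high, lying flat. Origin: centre of its underside. Handles to -y, jaws to +y. Width of the solid outline: 52 mm at y = -20, 50 at y = 0, 44 at y = 15, 26 at y = 40 mm; balance point at y = 3 mm. About 0.2 kg.
- stripper: Wire stripper: pliers with blue grips, one of the tools (may be absent). 162 mm long along its y, 13 mm high, lying flat. Origin: centre of its underside. Handles to -y, jaws to +y. Width of the solid outline: 52 mm at y = -20, 50 at y = 0, 44 at y = 15, 26 at y = 40 mm; balance point at y = 3 mm. About 0.2 kg.
- tape_black: Bystander: roll of black tape, 64 mm across, 19 mm high; origin under its centre. Leave alone.
- tin: Bystander: round white tin, 65 mm across, 35 mm high; origin under its centre. Leave alone.
- rail_offcut: Bystander: offcut of mounting rail, 90 x 35 x 8 mm; origin under its centre. Leave alone.

How it is judged:
On the way, in this order (a step that is already met when the one before it is completed fails the run):
1. the bolt is drawn back and the cover slid open (value of joint bolt above 0.026 m and value of joint cover above 0.14 m), for 0.2 s.
2. every tool lies in the well of the box while the cover is open (x of driver_red in the frame of lockbox between -0.07 and 0.07 m and y of driver_red in the frame of lockbox between -0.107 and 0.107 m and z of driver_red in the frame of lockbox between 0 and 0.055 m and x of driver_small in the frame of lockbox between -0.07 and 0.07 m and y of driver_small in the frame of lockbox between -0.107 and 0.107 m and z of driver_small in the frame of lockbox between 0 and 0.055 m and x of side_cutter in the frame of lockbox between -0.07 and 0.07 m and y of side_cutter in the frame of lockbox between -0.107 and 0.107 m and z of side_cutter in the frame of lockbox between 0 and 0.055 m and x of stripper in the frame of lockbox between -0.07 and 0.07 m and y of stripper in the frame of lockbox between -0.107 and 0.107 m and z of stripper in the frame of lockbox between 0 and 0.055 m and value of joint cover above 0.1 m), for 0.3 s.
3. the cover is shut over the tools (value of joint cover below 0.006 m and value of joint bolt above 0.015 m), for 0.1 s.
4. the bolt is pushed home with the cam lever still free (value of joint cover below 0.006 m and value of joint bolt below 0.005 m and value of joint cam_lever above 0.5 rad), for 0.1 s.
At the end, for the whole second after the job is handed in: Every tool that is present lies at rest in the well of the box (origin within the well's 140 x 214 mm and below its rim), the cover is shut (within 6 mm), the bolt home (within 6 mm) and the cam lever locked (within 0.25 rad), and no bystander has been moved by more than 5 cm (x of driver_red in the frame of lockbox between -0.07 and 0.07 m and y of driver_red in the frame of lockbox between -0.107 and 0.107 m and z of driver_red in the frame of lockbox between 0 and 0.055 m and x of driver_small in the frame of lockbox between -0.07 and 0.07 m and y of driver_small in the frame of lockbox between -0.107 and 0.107 m and z of driver_small in the frame of lockbox between 0 and 0.055 m and x of side_cutter in the frame of lockbox between -0.07 and 0.07 m and y of side_cutter in the frame of lockbox between -0.107 and 0.107 m and z of side_cutter in the frame of lockbox between 0 and 0.055 m and x of stripper in the frame of lockbox between -0.07 and 0.07 m and y of stripper in the frame of lockbox between -0.107 and 0.107 m and z of stripper in the frame of lockbox between 0 and 0.055 m and value of joint each of cover, bolt below 0.006 m and value of joint cam_lever below 0.25 rad and linear speed of each of driver_red, driver_small, side_cutter, stripper below 0.03 m/s); the robot touches nothing.
It fails at once if a bystander is moved by more than 5 cm (distance of any of tape_black, tin, rail_offcut from where it was at the start of the episode above 0.05 m).
Of driver_red, driver_small, side_cutter, stripper only 2 to 4 are there at a start; the rules pass over those that are not, and their reading is None.
At some moment in a run one of driver_red, driver_small, side_cutter, stripper may be knocked a few centimetres aside while the robot is not near it.
Once in a run the grip may slacken for a moment while it holds something.
It also fails if it takes over 210 s, if anything falls off the work surface, if the arm or the gripper's body presses on something with over 40 N, if the wrist force passes 120 N, or if a joint passes its speed limit or range.

## Working session

There is one attempt and no reset: what is moved stays moved. The work goes in short steps, Python scripts to look and compute and a tool call to move; the robot and the scene stay as the last step left them, time stands still between calls to the robot, and variables do not carry over. Pictures are saved under pics/ and viewed, at most 14 in all, crops included, and the job is handed in when it is done.

Besides the shell and the picture viewer there is one more tool, called after "Call:" in YAML: its name, and indented under it one key for each argument. step_arm: Moves the arm, as the interface text tells. Its arguments: {"type":"object","properties":{"deltas":{"type":"string"},"newtons":{"type":"number"}},"required":["deltas"]}

```bash
mkdir -p pics; ls
python3 - <<'E'
from plant import *
import cv2,numpy as np
print(read_state())
for n in("scene","top","wrist"):
    c=camera_info(n);print(n,c)
    cv2.imwrite(f"pics/{n}0.png",snapshot(n)[...,::-1])
E
```

```text
pics
{'clock': 0.0, 'qpos': array([-1.26601426e+00,  2.87191121e-01,  1.57818834e+00, -5.19800758e-05,
        1.27860286e+00, -1.49987907e-01]), 'joint_velocities': array([ 7.59983182e-04,  4.50683511e-05, -7.24099593e-05, -1.76361022e-04,
        1.03258936e-03,  8.08966526e-04]), 'joint_torque': array([ 4.57493115e-04, -4.05979979e+01, -2.92623854e+01, -1.20997111e-04,
        5.88796218e-03,  2.77924414e-06]), 'tool_pos': array([ 0.29632922, -0.60577385,  0.24392403]), 'ee_rot': array([-1.18933341e-03,  9.74256839e-01,  2.25437761e-01, -1.17189356e-04]), 'ft_force': array([ 0.45505473,  0.52031696, -0.22733361]), 'moment': array([-0.06185819, -0.02060541,  0.0208782 ]), 'grasp_force': 0.0, 'width': 0.08499393494129943}
scene {'mtx': array([[493.32945527,   0.        , 276.54991248],
       [  0.        , 493.32945527, 219.49904193],
       [  0.        ,   0.        ,   1.        ]]), 'eye': array([-0.07382224, -0.90816757,  0.64064469]), 'orientation': array([-0.519527  ,  0.80512299, -0.24334432,  0.15050649])}
top {'mtx': array([[459.97860325,   0.        , 286.91534581],
       [  0.        , 459.97860325, 206.97978213],
       [  0.        ,   0.        ,   1.        ]]), 'eye': array([0.3927711 , 0.07048898, 1.22016982]), 'orientation': array([-0.05510991,  0.71500836, -0.69490243,  0.05325928])}
wrist {'mtx': array([[325.1922621 ,   0.        , 277.16665065],
       [  0.        , 325.1922621 , 207.89848725],
       [  0.        ,   0.        ,   1.        ]]), 'eye': array([ 0.35895053, -0.57497966,  0.37379409]), 'orientation': array([ 0.11876466,  0.83998401, -0.52418237, -0.07452957])}
```

View pics/top0.png

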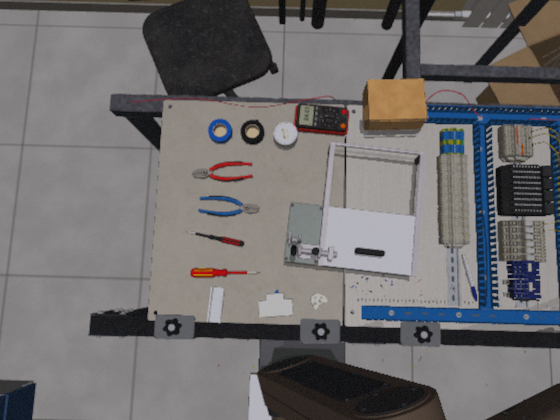

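View pics/scene0.png

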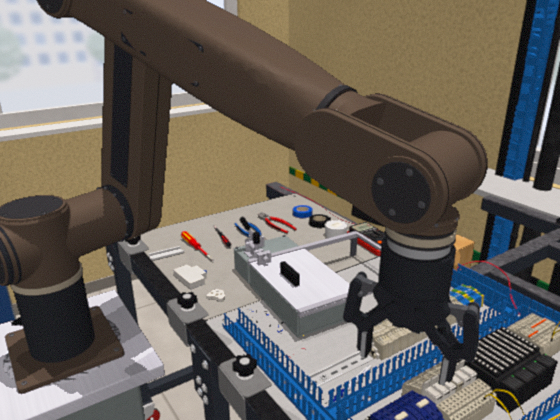

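The top view shows red cutter (225,171), blue stripper (228,206), small driver (218,238), red driver (223,272). The box's deck is at image left, with grip bar (370,252) and knob/lever near (310,250). So box +x is image up and +y is image left.

```bash
cat > h.py <<'E'
from plant import *
import cv2,numpy as np
from scipy.spatial.transform import Rotation as R
def rot(q): return R.from_quat([q[1],q[2],q[3],q[0]])
def rays(name,px,info=None):
    c=info or camera_info(name); px=np.atleast_2d(px).astype(float); K=c["mtx"]
    a=(px[:,0]-K[0,2])/K[0,0]; b=(px[:,1]-K[1,2])/K[1,1]
    if name=="wrist":
        r=np.hypot(a,b)+1e-12; d=np.c_[a/r*np.sin(r),b/r*np.sin(r),np.cos(r)]
    else: d=np.c_[a,b,np.ones(len(a))]
    return np.array(c["eye"]),rot(c["orientation"]).apply(d)
def onplane(name,px,z,info=None):
    e,d=rays(name,px,info); return e+d*((z-e[2])/d[:,2])[:,None]
def tri(l):  # list of (eye,dir)
    A=sum(np.eye(3)-np.outer(d,d)/(d@d) for e,d in l); b=sum((np.eye(3)-np.outer(d,d)/(d@d))@e for e,d in l)
    return np.linalg.solve(A,b)
def blobs(mask,amin=20):
    n,l,s,c=cv2.connectedComponentsWithStats(mask.astype(np.uint8)); return [(tuple(s[i]),c[i].round(1)) for i in range(1,n) if s[i,4]>=amin]
E
python3 - <<'E'
from h import *
im=cv2.imread("pics/top0.png"); 
cv2.imwrite("pics/top0c.png",cv2.resize(im[135:285,275:435],None,fx=4,fy=4,interpolation=cv2.INTER_CUBIC))
hsv=cv2.cvtColor(im,cv2.COLOR_BGR2HSV);H,S,V=[hsv[...,i].astype(int) for i in range(3)]
reg=np.zeros(H.shape,bool);reg[150:290,275:425]=1
print("dark",blobs((V<60)&reg))
reg[:]=0;reg[150:290,165:275]=1
for n,m in(("red",((H<10)|(H>170))&(S>120)),("blue",(H>95)&(H<125)&(S>100)),("any",(abs(im.astype(int)-np.array(im[190,180]).astype(int)).sum(2)>90))):
    for s,c in blobs(m&reg,30):
        print(n,s,c,onplane("top",c,0.01).round(4))
E
```

```text
dark [((np.int32(345), np.int32(150), np.int32(1), np.int32(26), np.int32(26)), array([345. , 162.5])), ((np.int32(415), np.int32(156), np.int32(5), np.int32(9), np.int32(31)), array([416.8, 160.3])), ((np.int32(291), np.int32(245), np.int32(6), np.int32(11), np.int32(53)), array([293.3, 249.9])), ((np.int32(312), np.int32(248), np.int32(7), np.int32(7), np.int32(39)), array([315. , 251.1])), ((np.int32(355), np.int32(248), np.int32(29), np.int32(8), np.int32(149)), array([369.1, 251.7]))]
red (np.int32(209), np.int32(162), np.int32(43), np.int32(9), np.int32(145)) [228.3 164.5] [[0.6914 0.2379 0.01  ]]
red (np.int32(209), np.int32(174), np.int32(43), np.int32(7), np.int32(139)) [228.6 177.4] [[0.6558 0.2354 0.01  ]]
red (np.int32(222), np.int32(237), np.int32(19), np.int32(9), np.int32(87)) [230.7 240.9] [[0.4853 0.2217 0.01  ]]
red (np.int32(191), np.int32(268), np.int32(56), np.int32(9), np.int32(239)) [216.1 272.5] [[0.4019 0.2558 0.01  ]]
blue (np.int32(200), np.int32(196), np.int32(42), np.int32(10), np.int32(131)) [222.2 199.2] [[0.5959 0.2496 0.01  ]]
blue (np.int32(199), np.int32(209), np.int32(43), np.int32(7), np.int32(132)) [221.5 212.2] [[0.5608 0.2497 0.01  ]]
any (np.int32(193), np.int32(161), np.int32(60), np.int32(21), np.int32(486)) [223.9 171.8] [[0.6709 0.2488 0.01  ]]
any (np.int32(200), np.int32(195), np.int32(43), np.int32(12), np.int32(205)) [222.5 198.9] [[0.5967 0.2489 0.01  ]]
any (np.int32(198), np.int32(206), np.int32(61), np.int32(11), np.int32(267)) [228.9 211.8] [[0.5625 0.2301 0.01  ]]
any (np.int32(195), np.int32(232), np.int32(49), np.int32(15), np.int32(254)) [222.4 239.2] [[0.4892 0.2438 0.01  ]]
any (np.int32(191), np.int32(268), np.int32(56), np.int32(10), np.int32(387)) [212.4 272.4] [[0.4019 0.2655 0.01  ]]
```

View pics/top0c.png

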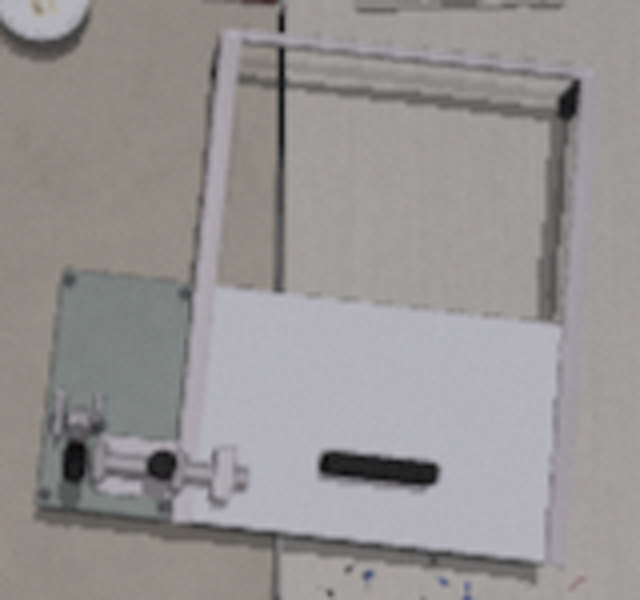

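The crop shows cover corners, crop px/4 + (275,135), at (213,287), (560,324), (172,520) and (545,560). Rail ends are at (230,32) and (590,72), the black lever tip at (75,460), the knob at (161,465) and the grip bar at (380,468).

Run:
```python
from h import *
o=lambda l:np.array(l)/4.+[275-.375,135-.375]
P=onplane("top",o([(213,287),(560,324),(172,520),(545,560)]),.066); print("cover",P.round(4))
G=onplane("top",[[369.1,251.7]],.096)[0]; K=onplane("top",[[315,251.1]],.128)[0]; L=onplane("top",[[293.3,249.9]],.145)[0]
print("grip",G,"knob",K,"lever",L)
Rr=onplane("top",o([(230,32),(590,72)]),.066);print("rail",Rr.round(4))
for a,b in((P[1],P[0]),(P[3],P[2]),(Rr[1],Rr[0]),(G,K)):
    d=b-a; print("yaw",np.degrees(np.arctan2(-d[0],d[1])), np.hypot(d[0],d[1]))
for a,b in((P[2],P[0]),(P[3],P[1])):
    d=b-a; print("yawx",np.degrees(np.arctan2(d[1],d[0])),np.hypot(d[0],d[1]))
# lever in scene? box estimate from cover centre
print(P.mean(0))
# tools: axis via minAreaRect of foreground
im=cv2.imread("pics/top0.png").astype(int);fg=abs(im-im[190,180]).sum(2)>80
for n,(x0,y0,x1,y1) in dict(cut=(185,155,260,188),strip=(190,190,265,222),small=(182,226,250,250),red=(185,262,265,282)).items():
    m=np.zeros(fg.shape,np.uint8);m[y0:y1,x0:x1]=fg[y0:y1,x0:x1];m=cv2.morphologyEx(m,cv2.MORPH_OPEN,np.ones((2,2),np.uint8))
    ys,xs=np.nonzero(m);p=onplane("top",np.c_[xs,ys],.008)[:,:2];r=cv2.minAreaRect(p.astype(np.float32)*1000);vx,vy,cx,cy=cv2.fitLine(p.astype(np.float32),cv2.DIST_L2,0,.01,.01).ravel()
    print(n,r,"axis",np.degrees(np.arctan2(vy,vx)),cx,cy)
```

```text
cover [[ 0.5757 -0.0278  0.066 ]
 [ 0.5582 -0.2477  0.066 ]
 [ 0.4281 -0.0045  0.066 ]
 [ 0.4101 -0.2363  0.066 ]]
grip [ 0.46203868 -0.12734823  0.096     ] knob [0.45783053 0.00630151 0.128     ] lever [0.45816412 0.05792721 0.145     ]
rail [[ 0.7434 -0.0364  0.066 ]
 [ 0.7233 -0.2694  0.066 ]]
yaw -4.536508114911016 0.22054166851569718
yaw -4.447791359335406 0.2325226972755243
yaw -4.938511956558053 0.23385991319438879
yaw 1.8034423198439324 0.1337159789462149
yawx -8.9819290486206 0.1493917269766671
yawx -4.381689211822041 0.14858280448680408
[ 0.49303753 -0.12910307  0.066     ]
cut ((670.7980346679688, 251.31890869140625), (55.261837005615234, 161.9348907470703), 1.6307591199874878) axis -83.23064 0.66892236 0.24730238
strip ((577.173828125, 229.27279663085938), (56.687007904052734, 157.23721313476562), 1.63157057762146) axis 85.19131 0.57523924 0.23663452
small ((488.98944091796875, 250.00335693359375), (131.17367553710938, 17.324296951293945), 78.67719268798828) axis 79.32783 0.4870646 0.24208148
red ((399.6032409667969, 248.403564453125), (23.235883712768555, 146.05738830566406), 1.635484218597412) axis -87.9152 0.39940912 0.26337492
```

Call:
step_arm:
  deltas: "0.02 -0.018 -0.007 0 0 0 0.55;0.034 -0.03 -0.007 0 0 0 0.55;0.034 -0.03 -0.007 0 0 0 0.55;0.034 -0.03 -0.007 0 0 0 0.55;0.034 -0.03 -0.007 0 0 0 0.55;0.034 -0.03 -0.007 0 0 0 0.55;0.034 -0.03 -0.007 0 0 0 0.55;0.034 -0.03 -0.007 0 0 0 0.55"
  newtons: 60

```text
clock: 0.95
tool_pos: [0.4284, -0.2863, 0.3013]
ee_rot: [-0.0, 0.974, 0.225, 0.0]
ft_force: [0.9, -0.6, 0.0]
width: 0.0468
grasp_force: 0.0
```

Call:
step_arm:
  deltas: "0.021 -0.036 0 0 0 -0.065 0.55;0.022 -0.035 0 0 0 -0.065 0.55;0.025 -0.034 0 0 0 -0.065 0.55;0.027 -0.032 0 0 0 -0.065 0.55;0.029 -0.03 0 0 0 -0.065 0.55;0.031 -0.028 0 0 0 -0.065 0.55;0.032 -0.026 0 0 0 -0.065 0.55;0.02 -0.015 0 0 0 -0.065 0.55"

```text
clock: 1.75
tool_pos: [0.4434, 0.0307, 0.3012]
ee_rot: [-0.0, 0.882, 0.47, 0.0]
ft_force: [0.6, 0.2, 0.3]
width: 0.0467
grasp_force: 0.0
```

Call:
step_arm:
  deltas: "0 0 0 0 0 -0.13 0.55;0 0 0 0 0 -0.13 0.55;0 0 0 0 0 -0.13 0.55;0 0 0 0 0 -0.13 0.55;0 0 0 0 0 0 0.55;0 0 0 0 0 0 0.55;0 0 0 0 0 0 0.55;0 0 0 0 0 0 0.55"

```text
clock: 2.55
tool_pos: [0.4439, 0.0281, 0.3013]
ee_rot: [-0.0, 0.734, 0.679, -0.0]
ft_force: [-0.1, 0.3, -0.8]
width: 0.0472
grasp_force: 0.0
```

```bash
cat >> h.py <<'E'
BO=np.array([.4919,-.1298]);BY=np.radians(-4.6)
def tobox(p):
    p=np.atleast_2d(p);c,s=np.cos(BY),np.sin(BY);q=p.copy();d=p[:,:2]-BO
    q[:,0]=d@[c,s];q[:,1]=d@[-s,c];return q
def pose():
    s=read_state();q=s["ee_rot"];phi=np.degrees(rot(q).as_matrix()[:2,0]@[1,0]*0+np.arctan2(*rot(q).as_matrix()[[1,0],0]))
    return s["tool_pos"],phi
def go(xy,phi,z):
    "shift in present tool axes to world xy,z and turn (about tool z) to yaw phi deg"
    p,f=pose();d=np.append(np.array(xy)-p[:2],z-p[2]);m=rot(read_state()["ee_rot"]);t=m.inv().apply(d)
    print("shift",t.round(4),"turn",np.radians(f-phi).round(3),"phi",round(f,2))
E
python3 - <<'E'
from h import *
p,f=pose();print(p,f,tobox(p))
c=camera_info("wrist");cv2.imwrite("pics/w1.png",snapshot("wrist")[...,::-1]);np.save("w1.npy",c,allow_pickle=True);print(c["eye"],c["orientation"])
E
```

```text
[0.44393294 0.02814426 0.30128115] 85.57519895921678 [[-0.06047951  0.15358859  0.30128115]]
[0.44866467 0.09849927 0.43099648] [ 0.14066274  0.98930659 -0.03816373 -0.00547706]
```

View pics/w1.png

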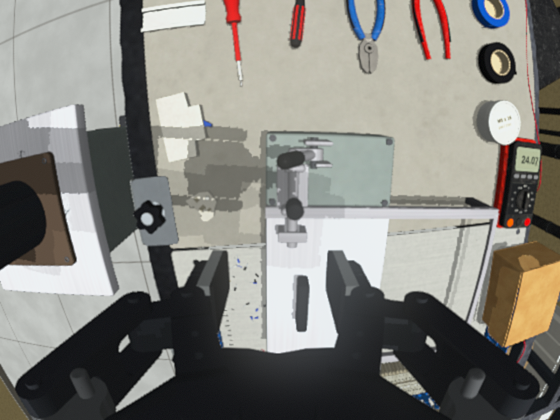

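The wrist view shows the lever handle end at (288,160), the knob at (294,209), the grip bar at (302,302), and deck corners at (265,132) and (391,135). I'll triangulate these against the top view.

Run:
```python
from h import *
c=np.load("w1.npy",allow_pickle=True).item()
W=dict(knob=(294,209),tip=(284,161),grip=(302,303),deckL=(265,132),deckR=(391,135))
o=lambda l:np.array(l)/4.+[274.6,134.6]
T=dict(knob=(315,250.6),tip=(293.3,249.5),grip=(369.1,251.7),deckL=o((38,505)),deckR=o((65,270)))
for k in W:
    e,d=rays("wrist",W[k],c);e2,d2=rays("top",T[k]);p=tri([(e,d[0]),(e2,d2[0])]);print(k,(tobox(p)*1000).round(1),(tobox(p-0)[0]*0).sum())
p,f=pose()
c5,s5=np.cos(BY),np.sin(BY)
```

```text
knob [[-43.8 132.6 119.7]] 0.0
tip [[-52.2 185.7 162.5]] 0.0
grip [[-29.1  -2.4  81.7]] 0.0
deckL [[-74.2 204.9  62.8]] 0.0
deckR [[ 81.4 204.3  35.8]] 0.0
```

Call:
step_arm:
  deltas: "0.015 0.007 0 0 0 0 0.7;0.015 0.006 0 0 0 0 0.7;0 0 0.03 0 0 0 0.7;0 0 0.03 0 0 0 0.7;0 0 0.03 0 0 0 0.7;0 0 0.03 0 0 0 0.7;0 0 0.03 0 0 0 0.7;0 0 0.021 0 0 0 0.7"

```text
clock: 3.4
tool_pos: [0.4582, 0.0572, 0.1282]
ee_rot: [-0.001, 0.734, 0.679, -0.001]
ft_force: [-0.5, -0.0, 0.0]
width: 0.0597
grasp_force: 0.0
```

Call:
step_arm:
  deltas: "0 0 0 0 0 0 0.7;0 0.01 0 0 0 0 0.7;0 0.01 0 0 0 0 0.7;0 0.01 0 0 0 0 0.7;0 0.01 0 0 0 0 0.7;0 0.01 0 0 0 0 0.7;0 0.01 0 0 0 0 0.7;0 0.008 0 0 0 0 0.7"

```text
clock: 4.2
tool_pos: [0.5274, 0.0519, 0.1297]
ee_rot: [-0.001, 0.733, 0.68, -0.001]
ft_force: [-2.8, 0.3, -2.5]
width: 0.0594
grasp_force: 1.2
```

```bash
sed -i 's/BO=np.array.*;BY/BO=np.array([.4927,-.1315]);BY/' h.py
python3 - <<'E'
from h import *
p,f=pose();print(tobox(p),f,read_state()["ft_force"],read_state()["width"])
c=camera_info("wrist");cv2.imwrite("pics/w2.png",snapshot("wrist")[...,::-1]);np.save("w2.npy",c,allow_pickle=True)
E
```

```text
[[0.01983938 0.18559296 0.12971444]] 85.64512332736665 [-2.83726039  0.31433379 -2.53944595] 0.05944425986920189
```

View pics/w2.png

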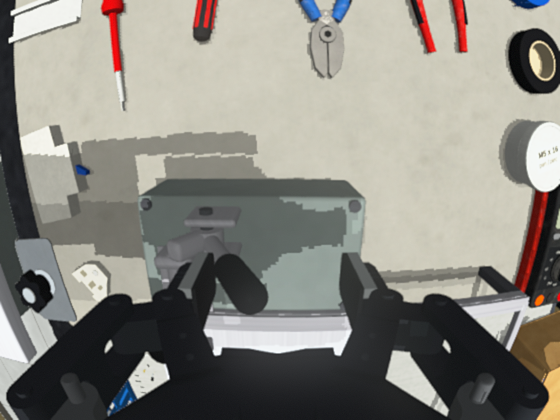

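The lever handle now leans to box +x (end at (245,285)). Next is a last nudge, then over to the knob.

Call:
step_arm:
  deltas: "0 0.004 0 0 0 0 0.7;0 0 0 0 0 0 0.7;0 -0.006 0 0 0 0 0.7;0 0 -0.03 0 0 0 0.55;0 0 -0.03 0 0 0 0.55;-0.027 -0.034 0 0 0 0 0.55;-0.028 -0.034 0 0 0 0 0.55;0 0 0 0 0 0 0.55"

```text
clock: 5.05
tool_pos: [0.4493, 0.0015, 0.1895]
ee_rot: [-0.0, 0.734, 0.679, -0.001]
ft_force: [-0.4, 0.3, -0.4]
width: 0.0469
grasp_force: 0.0
```

Run:
```python
from h import *
p,f=pose();print(tobox(p),f,read_state()["ft_force"],read_state()["width"])
```

```text
[[-0.05394827  0.12905133  0.18945965]] 85.51801821591042 [-0.36547076  0.33200121 -0.42109891] 0.04693618942396735
```

Down over the knob, then grip it and draw it back.

Call:
step_arm:
  deltas: "0.002 0.009 0.02 0 0 0 0.55;0 0 0.03 0 0 0 0.55;0 0 0.029 0 0 0 0.55;0 0 0 0 0 0 0;0 0 0 0 0 0 0;0 0 0 0 0 0 0;0 0 0 0 0 0 0;0 0 0 0 0 0 0"
  newtons: 40

```text
clock: 5.85
tool_pos: [0.4593, 0.0044, 0.1111]
ee_rot: [-0.003, 0.733, 0.68, -0.003]
ft_force: [-8.5, -0.1, -2.5]
width: 0.0167
grasp_force: 39.1
```

Call:
step_arm:
  deltas: "0.006 0 0 0 0 0 0;0.006 0 0 0 0 0 0;0.006 0 0 0 0 0 0;0.006 0 0 0 0 0 0;0.005 0 0 0 0 0 0;0.003 0 0 0 0 0 0;0 0 0 0 0 0 0;0 0 0 0 0 0 0"

```text
clock: 6.65
tool_pos: [0.462, 0.0354, 0.1111]
ee_rot: [-0.002, 0.733, 0.68, -0.003]
ft_force: [-7.8, -3.2, -2.0]
width: 0.0167
grasp_force: 39.4
```

Call:
step_arm:
  deltas: "0 0 0 0 0 0 0.5;0 0 0 0 0 0 0.5;0 0 -0.03 0 0 0 0.5;0 0 -0.03 0 0 0 0.5;-0.035 0.003 0 0 0 0 0.5;-0.045 0.004 0 0 0 0 0.5;-0.045 0.004 0 0 0 0 0.5;-0.035 0.003 0 0 0 0 0.5"

```text
clock: 7.45
tool_pos: [0.4678, -0.1276, 0.1738]
ee_rot: [0.003, 0.734, 0.68, 0.001]
ft_force: [0.3, -0.4, -0.0]
width: 0.0425
grasp_force: 0.0
```

Run:
```python
from h import *
p,f=pose();print(tobox(p),f,read_state()["ft_force"],read_state()["width"])
c=camera_info("wrist");im=snapshot("wrist")[...,::-1];cv2.imwrite("pics/w3.png",im)
```

```text
[[-0.02517366  0.00193191  0.17377067]] 85.61722703939807 [ 0.33185829 -0.40176203 -0.02760671] 0.04246818482902342
```

View pics/w3.png

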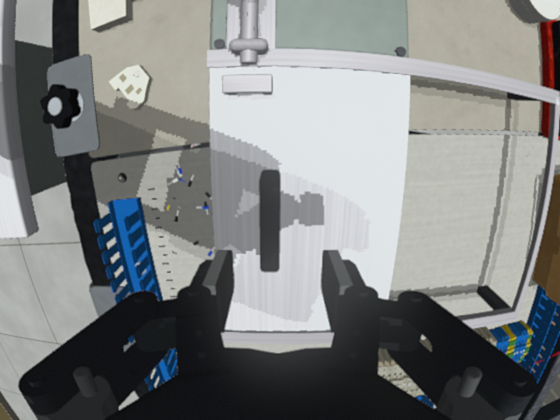

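The bolt nose at (248,45) is clear of the keeper at (247,84), and the grip bar is at (269,220).

Call:
step_arm:
  deltas: "0 -0.004 0.02 0 0 0 0.5;0 0 0.03 0 0 0 0.5;0 0 0.025 0 0 0 0.5;0 0 0.01 0 0 0 0.5;0 0 0 0 0 0 0;0 0 0 0 0 0 0;0 0 0 0 0 0 0;0 0 0 0 0 0 0"

```text
clock: 8.3
tool_pos: [0.4637, -0.125, 0.088]
ee_rot: [0.001, 0.734, 0.679, 0.001]
ft_force: [0.5, 0.5, 2.1]
width: 0.0131
grasp_force: 42.1
```

Call:
step_arm:
  deltas: "0 0.01 0 0 0 0 0;0 0.02 0 0 0 0 0;0 0.025 0 0 0 0 0;0 0.025 0 0 0 0 0;0 0.025 0 0 0 0 0;0 0.025 0 0 0 0 0;0 0.018 0 0 0 0 0;0 0.01 0 0 0 0 0"

```text
clock: 9.1
tool_pos: [0.6219, -0.1385, 0.0879]
ee_rot: [0.002, 0.733, 0.68, -0.001]
ft_force: [-3.5, -4.9, 5.9]
width: 0.0132
grasp_force: 42.7
```

Run:
```python
from h import *
p,f=pose();print(tobox(p),f,read_state()["ft_force"],read_state()["width"])
```

```text
[[0.12930466 0.00336829 0.08792864]] 85.64909897496085 [-3.5170219  -4.92471537  5.87427253] 0.013205163580381651
```

Call:
step_arm:
  deltas: "0 0.001 0 0 0 0 0;0 0 0 0 0 0 0;0 0 0 0 0 0 0.5;0 0 0 0 0 0 0.6;0 0 -0.04 0 0 0 0.8;0 0 -0.04 0 0 0 1;0.02 -0.01 -0.035 0 0 0 1;0.03 -0.015 -0.03 0 0 0 1"

```text
clock: 9.9
tool_pos: [0.6001, -0.0852, 0.2334]
ee_rot: [0.001, 0.734, 0.679, 0.001]
ft_force: [0.3, 0.9, -0.2]
width: 0.0861
grasp_force: 0.0
```

Call:
step_arm:
  deltas: "0.035 -0.014 -0.02 0 0 0 1;0.04 -0.014 -0.02 0 0 0 1;0.04 -0.014 -0.02 0 0 0 1;0.04 -0.014 0 0 0 0 1;0.04 -0.014 0 0 0 0 1;0.02 -0.007 0 0 0 0 1;0 0 0 0 0 0 1;0 0 0 0 0 0 1"

```text
clock: 10.7
tool_pos: [0.5389, 0.1357, 0.291]
ee_rot: [-0.0, 0.733, 0.68, -0.0]
ft_force: [1.2, -0.3, -0.6]
width: 0.0853
grasp_force: 0.0
```

Run:
```python
from h import *
p,f=pose();print(p,f)
c=camera_info("wrist");np.save("w4.npy",c,allow_pickle=True);im=snapshot("wrist")[...,::-1];cv2.imwrite("pics/w4.png",im)
cv2.imwrite("pics/top1.png",snapshot("top")[...,::-1])
```

```text
[0.53891949 0.13573445 0.290994  ] 85.75229213830738
```

View pics/w4.png

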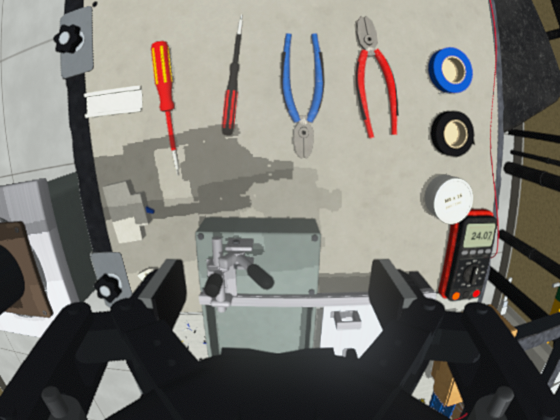

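The wrist view shows red driver butt (160,42) and tip (177,172). The small driver has tip (240,18) and butt (229,133), the stripper jaw tip (303,157) and handle ends (288,35)/(318,36). The cutter has jaw tip (364,17) and handle ends (371,136)/(394,133).

Run:
```python
from h import *
c=np.load("w4.npy",allow_pickle=True).item()
E={"red":((177,172),(160,42),.012),"small":((240,18),(229,133),.008),"strip":((303,157),((287.5,35),(318.5,36)),.007),"cut":((364,17),((371,136),(394,133)),.007)}
for k,(tip,tail,z) in E.items():
    a=onplane("wrist",tip,z,c)[0];b=onplane("wrist",tail,z,c).mean(0)
    d=(b-a) if k in("red","small") else (a-b)   # +y axis of tool
    print(k,"origin",((a+b)/2)[:2].round(4),"len",np.linalg.norm(d).round(4),"yaxis deg",np.degrees(np.arctan2(d[1],d[0])).round(1))
# heights: triangulate coloured centroids in both views
def hs(f): h=cv2.cvtColor(cv2.imread(f),cv2.COLOR_BGR2HSV).astype(int); return h[...,0],h[...,1],h[...,2]
H,S,V=hs("pics/w4.png");H2,S2,V2=hs("pics/top1.png")
def m(H,S,V,kind): return ((H>95)&(H<125)&(S>110)) if kind=="b" else (((H<11)|(H>170))&(S>120))
def cen(M,r):
    q=np.zeros(M.shape,bool);q[r[1]:r[3],r[0]:r[2]]=M[r[1]:r[3],r[0]:r[2]];ys,xs=np.nonzero(q);return xs.mean(),ys.mean(),len(xs)
for k,kind,rw,rt in(("red","r",(145,35,185,120),(180,262,270,285)),("small","r",(218,80,245,140),(180,226,250,255)),("strip","b",(275,25,330,130),(190,190,265,222)),("cut","r",(355,40,405,145),(185,155,260,188))):
    w=cen(m(H,S,V,kind),rw);t=cen(m(H2,S2,V2,kind),rt)
    e,d=rays("wrist",w[:2],c);e2,d2=rays("top",t[:2]);print(k,w[2],t[2],tri([(e,d[0]),(e2,d2[0])]).round(4))
```

```text
red origin [0.4036 0.2338] len 0.1748 yaxis deg 92.2
small origin [0.4935 0.2641] len 0.1509 yaxis deg -99.7
strip origin [0.5779 0.23  ] len 0.1575 yaxis deg -94.0
cut origin [0.6721 0.2546] len 0.1583 yaxis deg 95.2
red 819 123 [0.4016 0.278  0.0161]
small 314 0 [nan nan nan]
strip 1125 97 [ 0.5839  0.2606 -0.0849]
cut 1166 0 [nan nan nan]<stdin>:13: RuntimeWarning: Mean of empty slice.
  ret = ret.dtype.type(ret / rcount)
```

Run:
```python
from h import *
go((.671,.256),95.2,.10)
c=np.load("w4.npy",allow_pickle=True).item()
im=cv2.imread("pics/w4.png");h=cv2.cvtColor(im,cv2.COLOR_BGR2HSV).astype(int);H,S=h[...,0],h[...,1]
def cen(M,r):
    q=np.zeros(M.shape,bool);q[r[1]:r[3],r[0]:r[2]]=M[r[1]:r[3],r[0]:r[2]];ys,xs=np.nonzero(q);return xs.mean(),ys.mean()
r=((H<10)|(H>170))&(S>120);b=(H>95)&(H<125)&(S>100)
for k,m,rw,t in(("cutL",r,(355,45,383,140),(228.3,164.5)),("cutR",r,(383,45,405,140),(228.6,177.4)),("small",r,(218,80,245,140),(230.7,240.9)),("red",r,(145,35,185,120),(216.1,272.5))):
    e,d=rays("wrist",cen(m,rw),c);e2,d2=rays("top",t);print(k,tri([(e,d[0]),(e2,d2[0])]).round(4))
```

```text
shift [0.1311 0.122  0.191 ] turn -0.167 phi 85.62
cutL [ 0.7653  0.2784 -0.3318]
cutR [0.6138 0.2122 0.2174]
small [0.485  0.2211 0.0147]
red [0.4019 0.2622 0.0126]
```

Call:
step_arm:
  deltas: "0.025 0.023 0.02 0 0 0 1;0.033 0.031 0.02 0 0 0 1;0.033 0.031 0.02 0 0 0 1;0.025 0.023 0.02 0 0 0 1;0.015 0.014 0.02 0 0 0 1;0 0 0.03 0 0 -0.083 1;0 0 0.03 0 0 -0.084 1;0 0 0.03 0 0 0 1"

```text
clock: 11.6
tool_pos: [0.6717, 0.2552, 0.0996]
ee_rot: [-0.0, 0.674, 0.738, -0.0]
ft_force: [0.6, 0.4, 1.0]
width: 0.0853
grasp_force: 0.0
```

Run:
```python
from h import *
go((.671,.256),95.2,.014)
c=camera_info("wrist");np.save("w5.npy",c,allow_pickle=True);im=snapshot("wrist")[...,::-1];cv2.imwrite("pics/w5.png",im)
```

```text
shift [ 0.0009 -0.0005  0.0856] turn -0.0 phi 95.2
```

View pics/w5.png

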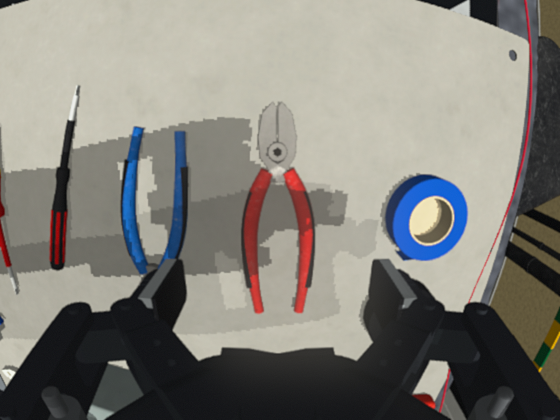

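The cutter is centred between the fingers (axis column ~278, jaw tip (274,103)).

Call:
step_arm:
  deltas: "0.001 0 0.03 0 0 0 1;0 0 0.03 0 0 0 1;0 0 0.018 0 0 0 1;0 0 0.007 0 0 0 1;0 0 0 0 0 0 0;0 0 0 0 0 0 0;0 0 0 0 0 0 0;0 0 0 0 0 0 0"
  newtons: 80

```text
clock: 12.45
tool_pos: [0.6726, 0.258, 0.0196]
ee_rot: [0.001, 0.674, 0.739, 0.002]
ft_force: [-0.3, -0.9, 6.5]
width: 0.045
grasp_force: 79.5
```

Call:
step_arm:
  deltas: "0 0 -0.01 0 0 0 0;0 0 -0.03 0 0 0 0;0 0 -0.035 0 0 0 0;0 0 -0.035 0 0 0 0;0 0 -0.03 0 0 0 0;0 0 0 0 0 0.08 0;0 0 0 0 0 0.08 0;0 0 0 0 0 0.01 0"

```text
clock: 13.25
tool_pos: [0.6704, 0.2577, 0.1564]
ee_rot: [-0.0, 0.735, 0.679, -0.0]
ft_force: [0.3, 0.0, -3.0]
width: 0.0447
grasp_force: 80.4
```

```bash
cat >> h.py <<'E'
def gob(bx,by,z,phi=85.4):
    c,s=np.cos(BY),np.sin(BY);go(BO+np.array([c*bx-s*by,s*bx+c*by]),phi,z)
E
python3 - <<'E'
from h import *
gob(-.027,-.0,.15); s=read_state();print(s["width"],s["grasp_force"],s["ft_force"])
E
```

```text
shift [-0.402  -0.1733  0.0065] turn 0.001 phi 85.46
0.04470128871655869 80.41111551050562 [ 0.33111319  0.01685317 -3.03297151]
```

Call:
step_arm:
  deltas: "0 0 -0.035 0 0 0 0;-0.025 -0.01 -0.01 0 0 0 0;-0.04 -0.016 0 0 0 0 0;-0.04 -0.017 0 0 0 0 0;-0.04 -0.017 0 0 0 0 0;-0.04 -0.017 0 0 0 0 0;-0.04 -0.017 0 0 0 0 0;-0.04 -0.017 0 0 0 0 0"

```text
clock: 14.05
tool_pos: [0.5378, 0.001, 0.2009]
ee_rot: [-0.0, 0.734, 0.679, -0.0]
ft_force: [0.1, -0.8, -1.5]
width: 0.045
grasp_force: 80.8
```

Call:
step_arm:
  deltas: "-0.04 -0.017 0 0 0 0 0;-0.04 -0.017 0 0 0 0 0;-0.03 -0.015 0 0 0 0 0;-0.021 -0.01 0 0 0 0 0;0 0 0.02 0 0 0 0;0 0 0.02 0 0 0 0;0 0 0.02 0 0 0 0;0 0 0 0 0 0 0"

```text
clock: 14.85
tool_pos: [0.4675, -0.1225, 0.1379]
ee_rot: [-0.004, 0.734, 0.679, -0.001]
ft_force: [-0.1, 0.2, -2.4]
width: 0.0445
grasp_force: 80.8
```

Run:
```python
from h import *
print(tobox(pose()[0]))
gob(-.024,.006,.029); s=read_state();print(s["width"],s["grasp_force"],s["ft_force"])
cv2.imwrite("pics/w6.png",snapshot("wrist")[...,::-1])
```

```text
[[-0.02583453  0.00691922  0.13793891]]
shift [-0.0012  0.0026  0.1089] turn 0.002 phi 85.53
0.04452101418868819 80.82946567679755 [-0.12172829  0.17237229 -2.39417327]
```

View pics/w6.png

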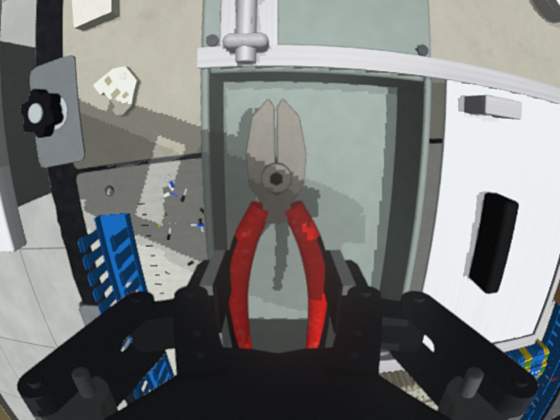

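The cutter is held over the well, jaw tip at (272,102), clear of the walls. Lowering.

Call:
step_arm:
  deltas: "0 0.002 0.025 0 0 0 0;0 0 0.03 0 0 0 0;0 0 0.03 0 0 0 0;0 0 0.017 0 0 0 0;0 0 0.006 0 0 0 0;0 0 0 0 0 0 0;0 0 0 0 0 0 0.6;0 0 0 0 0 0 0.6"

```text
clock: 15.7
tool_pos: [0.474, -0.1248, 0.0356]
ee_rot: [0.002, 0.734, 0.679, 0.001]
ft_force: [-0.3, 0.2, -0.1]
width: 0.0513
grasp_force: 0.0
```

Call:
step_arm:
  deltas: "0 0 0 0 0 0 0.6;0 0 -0.02 0 0 0 0.6;0 0 -0.03 0 0 0 0.6;0 0 -0.035 0 0 0 0.6;0 0 -0.04 0 0 0 1;0 0 -0.04 0 0 0 1;0.025 0.01 -0.01 0 0 0 1;0.035 0.015 0 0 0 0 1"

```text
clock: 16.5
tool_pos: [0.5039, -0.0671, 0.2132]
ee_rot: [0.004, 0.736, 0.677, 0.002]
ft_force: [0.4, 0.4, -0.2]
width: 0.0856
grasp_force: 0.0
```

Run:
```python
from h import *
go((.5775,.226),86,.20); s=read_state()
cv2.imwrite("pics/w7.png",snapshot("wrist")[...,::-1])
```

```text
shift [0.2982 0.0492 0.0129] turn -0.012 phi 85.3
```

Call:
step_arm:
  deltas: "0.03 0.005 0 0 0 -0.012 1;0.042 0.007 0 0 0 0 1;0.045 0.007 0 0 0 0 1;0.045 0.007 0 0 0 0 1;0.045 0.008 0 0 0 0 1;0.043 0.008 0.03 0 0 0 1;0.03 0.005 0.04 0 0 0 1;0.018 0.002 0.04 0 0 0 1"

```text
clock: 17.35
tool_pos: [0.5716, 0.2281, 0.1009]
ee_rot: [0.001, 0.73, 0.684, 0.002]
ft_force: [-0.1, -0.4, 0.2]
width: 0.0855
grasp_force: 0.0
```

Run:
```python
from h import *
p,f=pose();print(p)
c=camera_info("wrist");im=snapshot("wrist")[...,::-1];cv2.imwrite("pics/w8.png",im)
h=cv2.cvtColor(np.ascontiguousarray(im),cv2.COLOR_BGR2HSV).astype(int);m=(h[...,0]>95)&(h[...,0]<125)&(h[...,1]>110);m[:,:150]=0;m[:,400:]=0
for s,q in blobs(m,150): print(s,q,onplane("wrist",q,.007,c).round(4))
ys,xs=np.nonzero(m);
go((.5775,.226),86,.02)
```

```text
[0.57163236 0.22810356 0.10090543]
(np.int32(249), np.int32(97), np.int32(31), np.int32(161), np.int32(1891)) [259.6 183. ] [[0.5606 0.2528 0.007 ]]
(np.int32(291), np.int32(97), np.int32(30), np.int32(160), np.int32(1865)) [309.3 182.3] [[0.5955 0.2511 0.007 ]]
shift [-0.0014  0.0119  0.0716] turn 0.005 phi 86.31
```

View pics/w8.png

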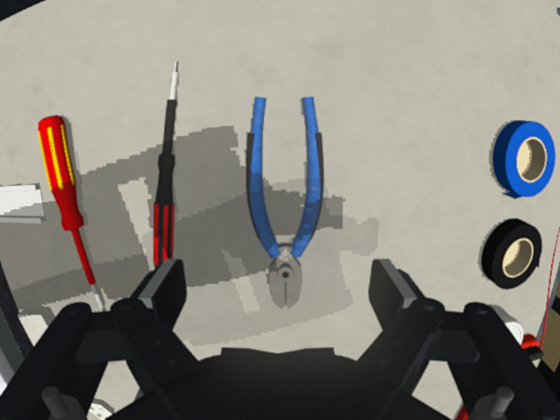

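Run:
```python
from h import *
s=read_state();print(s["tool_pos"],s["joint_velocities"].round(3),s["clock"])
c=camera_info("wrist");im=snapshot("wrist")[...,::-1];s=read_state();print(s["tool_pos"],s["clock"])
h=cv2.cvtColor(np.ascontiguousarray(im),cv2.COLOR_BGR2HSV).astype(int);m=(h[...,0]>95)&(h[...,0]<125)&(h[...,1]>110);m[:,:150]=0;m[:,400:]=0
for st,q in blobs(m,150): print(st,q,onplane("wrist",q,.007,c).round(4))
P=onplane("wrist",[(260,97),(307,97),(286,306)],.007,c);print(P.round(4))
go((.5775,.226),86,.02)
```

```text
[0.56638165 0.22820404 0.09167319] [-0.043 -0.053  0.105 -0.028  0.173 -0.056] 17.4
[0.56583991 0.22649585 0.09360272] 17.45
(np.int32(258), np.int32(96), np.int32(31), np.int32(167), np.int32(2049)) [268.5 184.6] [[0.5606 0.2531 0.007 ]]
(np.int32(301), np.int32(96), np.int32(31), np.int32(166), np.int32(2026)) [320.2 184.3] [[0.5955 0.2513 0.007 ]]
[[0.5591 0.3119 0.007 ]
 [0.5895 0.31   0.007 ]
 [0.5671 0.1566 0.007 ]]
shift [0.0005 0.0126 0.0735] turn 0.006 phi 86.34
```

Call:
step_arm:
  deltas: "0.001 0.006 0.02 0 0 0 1;0 0.005 0.03 0 0 0 1;0 0 0.016 0 0 0 1;0 0 0.007 0 0 0 1;0 0 0.001 0 0 0 0;0 0 0 0 0 0 0;0 0 0 0 0 0 0;0 0 0 0 0 0 0"

```text
clock: 18.25
tool_pos: [0.5821, 0.2258, 0.0276]
ee_rot: [0.001, 0.73, 0.683, 0.001]
ft_force: [0.0, 0.1, 0.0]
width: 0.0282
grasp_force: 0.0
```

Call:
step_arm:
  deltas: "0 0 -0.01 0 0 0 0;0 0 -0.03 0 0 0 0;0 0 -0.04 0 0 0 0;0 0 -0.04 0 0 0 0;0 0 -0.04 0 0 0 0;0 0 -0.02 0 0 0 0;0 0 0 0 0 0.013 0;0 0 0 0 0 0 0"

```text
clock: 19.05
tool_pos: [0.5812, 0.2256, 0.2065]
ee_rot: [0.0, 0.735, 0.678, 0.0]
ft_force: [0.2, -0.7, -0.5]
width: 0.0
grasp_force: 0.0
```

Run:
```python
from h import *
gob(.026,.002,.195); s=read_state();print(s["width"],s["grasp_force"],s["ft_force"])
```

```text
shift [-0.361  -0.0335  0.0114] turn -0.0 phi 85.4
1.0528205708339341e-05 0.0 [ 0.15408661 -0.69418263 -0.49355284]
```

The fingers closed just above the stripper because the arm had not settled at the last reading. I'll go again from a settled pose.

Call:
step_arm:
  deltas: "0 0 0 0 0 0 1;0 -0.003 0.03 0 0 0 1;0 0 0.03 0 0 0 1;0 0 0.02 0 0 0 1;0 0 0 0 0 -0.01 1;0 0 0 0 0 0 1;0 0 0 0 0 0 1;0 0 0 0 0 0 1"

```text
clock: 19.85
tool_pos: [0.5794, 0.226, 0.1279]
ee_rot: [0.001, 0.731, 0.682, 0.001]
ft_force: [-0.0, 0.4, -0.1]
width: 0.0855
grasp_force: 0.0
```

Run:
```python
from h import *
c=camera_info("wrist");im=snapshot("wrist")[...,::-1]
h=cv2.cvtColor(np.ascontiguousarray(im),cv2.COLOR_BGR2HSV).astype(int);m=(h[...,0]>95)&(h[...,0]<125)&(h[...,1]>110);m[:,:150]=0;m[:,400:]=0
for st,q in blobs(m,150): print(st,q,onplane("wrist",q,.007,c).round(4))
print(read_state()["tool_pos"])
go((.5765,.227),86.3,.019)
```

```text
(np.int32(281), np.int32(97), np.int32(25), np.int32(144), np.int32(1484)) [296.  173.9] [[0.5955 0.2505 0.007 ]]
(np.int32(242), np.int32(98), np.int32(28), np.int32(144), np.int32(1504)) [251.3 175.2] [[0.5605 0.252  0.007 ]]
[0.57925408 0.22604936 0.12780267]
shift [ 0.0007 -0.0031  0.1088] turn -0.005 phi 85.99
```

Call:
step_arm:
  deltas: "0.001 -0.002 0.03 0 0 0 1;0 0 0.04 0 0 0 1;0 0 0.028 0 0 0 1;0 0 0.011 0 0 0 1;0 0 0 0 0 0 1;0 0 0 0 0 0 0;0 0 0 0 0 0 0;0 0 0 0 0 0 0"

```text
clock: 20.7
tool_pos: [0.5782, 0.2274, 0.0203]
ee_rot: [0.001, 0.731, 0.682, 0.002]
ft_force: [-4.4, -1.4, 6.5]
width: 0.0449
grasp_force: 80.3
```

Call:
step_arm:
  deltas: "0 0 0 0 0 0 0;0 0 0 0 0 0 0;0 0 -0.02 0 0 0 0;0 0 -0.04 0 0 0 0;0 0 -0.045 0 0 0 0;0 0 -0.045 0 0 0 0;0 0 -0.03 0 0 0.011 0;0 0 0 0 0 0 0"

```text
clock: 21.5
tool_pos: [0.5798, 0.2278, 0.205]
ee_rot: [0.003, 0.735, 0.678, 0.006]
ft_force: [0.5, -0.1, -0.3]
width: 0.0435
grasp_force: 80.0
```

Run:
```python
from h import *
gob(.026,.002,.195); s=read_state();print(s["width"],s["grasp_force"],s["ft_force"])
```

```text
shift [-0.3632 -0.0319  0.0082] turn -0.001 phi 85.36
0.04346893163348511 79.96924621198559 [ 0.49775474 -0.09246168 -0.28369527]
```

Call:
step_arm:
  deltas: "-0.025 -0.002 0 0 0 0 0;-0.04 -0.003 0 0 0 0 0;-0.045 -0.004 0 0 0 0 0;-0.045 -0.004 0 0 0 0 0;-0.045 -0.004 0 0 0 0 0;-0.045 -0.004 0 0 0 0 0;-0.045 -0.004 0 0 0 0 0;-0.04 -0.004 0 0 0 0 0"

```text
clock: 22.3
tool_pos: [0.5193, -0.1012, 0.1956]
ee_rot: [-0.001, 0.735, 0.678, -0.001]
ft_force: [0.7, 0.3, -1.6]
width: 0.0437
grasp_force: 79.9
```

Call:
step_arm:
  deltas: "-0.023 -0.003 0 0 0 0 0;-0.01 0 0 0 0 0 0;0 0 0.03 0 0 0 0;0 0 0.03 0 0 0 0;0 0 0.01 0 0 0 0;0 0 0 0 0 0 0;0 0 0 0 0 0 0;0 0 0 0 0 0 0"

```text
clock: 23.1
tool_pos: [0.5165, -0.1324, 0.129]
ee_rot: [0.001, 0.735, 0.678, 0.001]
ft_force: [-0.5, -0.5, -1.3]
width: 0.0437
grasp_force: 80.2
```

Run:
```python
from h import *
print(tobox(pose()[0]))
gob(.026,.000,.045); s=read_state();print(s["width"],s["grasp_force"],s["ft_force"])
cv2.imwrite("pics/w9.png",snapshot("wrist")[...,::-1])
```

```text
[[0.02374678 0.00100672 0.1290346 ]]
shift [-0.0009  0.002   0.084 ] turn -0.0 phi 85.39
0.04366232559029111 80.20000902295578 [-0.47659005 -0.49380521 -1.25887725]
```

View pics/w9.png

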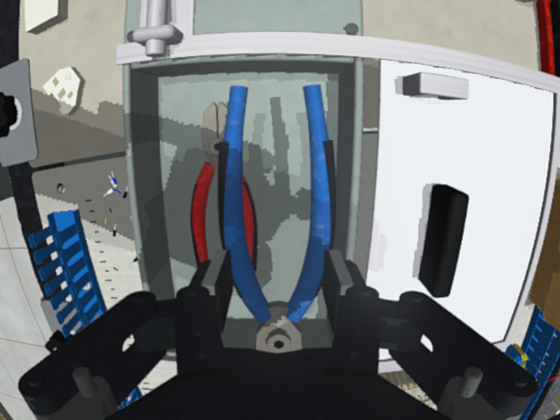

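The stripper hangs over the right side of the well (handle ends (239,88)/(313,87)), partly above the cutter. I'll lower it with the tips above the cutter and release.

Call:
step_arm:
  deltas: "0 0.001 0.03 0 0 0 0;0 0 0.03 0 0 0 0;0 0 0.018 0 0 0 0;0 0 0.005 0 0 0 0;0 0 0 0 0 0 0;0 0 0 0 0 0 0.6;0 0 0 0 0 0 0.6;0 0 0 0 0 0 0.6"

```text
clock: 23.95
tool_pos: [0.5174, -0.1329, 0.0459]
ee_rot: [0.002, 0.735, 0.678, 0.001]
ft_force: [-0.3, 0.3, -0.6]
width: 0.0514
grasp_force: 0.0
```

Call:
step_arm:
  deltas: "0 0 -0.02 0 0 0 0.6;0 0 -0.03 0 0 0 0.6;0 0 -0.035 0 0 0 0.6;0 0 -0.04 0 0 0 0.7;0 0 -0.04 0 0 0 0.7;0.025 0 0 0 0 0 0.7;0 0 0 0 0 0 0.7;0 0 0 0 0 0 0.7"

```text
clock: 24.75
tool_pos: [0.5181, -0.1072, 0.2095]
ee_rot: [0.0, 0.735, 0.678, -0.0]
ft_force: [-0.8, -0.6, -0.8]
width: 0.0596
grasp_force: 0.0
```

Run:
```python
from h import *
s=read_state();print(s["tool_pos"],s["ft_force"])
c=camera_info("wrist");im=snapshot("wrist")[...,::-1];cv2.imwrite("pics/w10.png",im)
go((.485,.222),80.3,.20)
im=snapshot("top")[...,::-1];cv2.imwrite("pics/top2.png",im)
h=cv2.cvtColor(np.ascontiguousarray(im),cv2.COLOR_BGR2HSV).astype(int);m=((h[...,0]<10)|(h[...,0]>170))&(h[...,1]>120);m[:,:165]=0;m[:,275:]=0;m[290:]=0;m[:150]=0
for st,q in blobs(m,20): print(st,q,onplane("top",q,.01).round(4))
```

```text
[ 0.51805354 -0.10722592  0.20945598] [-0.78728549 -0.59716533 -0.79660821]
shift [ 0.3257 -0.0592  0.0088] turn 0.089 phi 85.39
(np.int32(222), np.int32(237), np.int32(19), np.int32(9), np.int32(87)) [230.8 241. ] [[0.485  0.2214 0.01  ]]
(np.int32(191), np.int32(268), np.int32(56), np.int32(9), np.int32(237)) [216.2 272.5] [[0.4019 0.2556 0.01  ]]
```

Call:
step_arm:
  deltas: "0.03 -0.006 0 0 0 0 0.7;0.042 -0.008 0 0 0 0 0.7;0.045 -0.008 0 0 0 0 0.7;0.045 -0.008 0 0 0 0 0.7;0.045 -0.008 0 0 0 0 0.7;0.045 -0.008 0 0 0 0 0.7;0.043 -0.008 0 0 0 0 0.7;0.03 -0.005 0.02 0 0 0 0.7"

```text
clock: 25.65
tool_pos: [0.487, 0.2237, 0.1912]
ee_rot: [0.001, 0.735, 0.678, 0.002]
ft_force: [0.5, -0.2, 1.1]
width: 0.06
grasp_force: 0.0
```

Call:
step_arm:
  deltas: "0 0 0.03 0 0 0.089 0.7;0 0 0.03 0 0 0 0.7;0 0 0.02 0 0 0 0.7;0 0 0 0 0 0 0.7;0 0 0 0 0 0 0.7;0 0 0 0 0 0 0.7;0 0 0 0 0 0 0.7;0 0 0 0 0 0 0.7"

```text
clock: 26.45
tool_pos: [0.4865, 0.2214, 0.1105]
ee_rot: [0.001, 0.765, 0.644, 0.001]
ft_force: [-0.3, 0.4, 0.5]
width: 0.06
grasp_force: 0.0
```

Run:
```python
from h import *
print(read_state()["tool_pos"])
c=camera_info("wrist");im=snapshot("wrist")[...,::-1];cv2.imwrite("pics/w11.png",im)
h=cv2.cvtColor(np.ascontiguousarray(im),cv2.COLOR_BGR2HSV).astype(int);m=((h[...,0]<10)|(h[...,0]>170))&(h[...,1]>120);m[:,450:]=0
for st,q in blobs(m,80): print(st,q,onplane("wrist",q,.01,c).round(4))
go((.4855,.2235),80.3,.02)
```

```text
[0.48652126 0.22138827 0.11053854]
(np.int32(124), np.int32(102), np.int32(63), np.int32(165), np.int32(2838)) [155.5 174.3] [[0.4009 0.2666 0.01  ]]
(np.int32(268), np.int32(184), np.int32(5), np.int32(64), np.int32(306)) [269.9 214.4] [[0.4805 0.2211 0.01  ]]
(np.int32(277), np.int32(184), np.int32(7), np.int32(65), np.int32(310)) [280.  215.1] [[0.4878 0.2193 0.01  ]]
shift [ 0.0019 -0.0013  0.0903] turn -0.001 phi 80.25
```

View pics/w11.png

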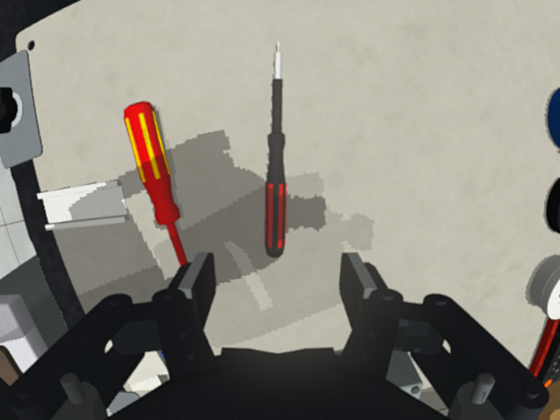

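The small driver is vertical in the picture, handle (275,215), centred between the fingers. The red driver's handle is at (148,150) and the rail offcut at (85,205).

Call:
step_arm:
  deltas: "0.002 -0.002 0.03 0 0 0 0.7;0 0 0.035 0 0 0 0.7;0 0 0.02 0 0 0 0.7;0 0 0.005 0 0 0 0.7;0 0 0 0 0 0 0;0 0 0 0 0 0 0;0 0 0 0 0 0 0;0 0 0 0 0 0 0"

```text
clock: 27.3
tool_pos: [0.4854, 0.2239, 0.021]
ee_rot: [0.001, 0.765, 0.645, 0.001]
ft_force: [0.3, -1.1, 3.9]
width: 0.0119
grasp_force: 78.3
```

Call:
step_arm:
  deltas: "0 0 0 0 0 0 0;0 0 -0.02 0 0 0 0;0 0 -0.04 0 0 0 0;0 0 -0.045 0 0 0 0;0 0 -0.045 0 0 0 0;0 0 -0.03 0 0 0 0;0 0 0 0 0 -0.089 0;0 0 0 0 0 0 0"

```text
clock: 28.1
tool_pos: [0.4844, 0.2237, 0.2005]
ee_rot: [0.001, 0.735, 0.678, 0.001]
ft_force: [-0.8, -0.0, -0.6]
width: 0.0119
grasp_force: 78.4
```

Run:
```python
from h import *
gob(.044,-.025,.20); s=read_state();print(s["width"],s["grasp_force"],s["ft_force"])
```

```text
shift [-0.3784  0.081   0.0004] turn -0.001 phi 85.36
0.011937840899922567 78.37086908519268 [-0.78172622 -0.0109115  -0.57073677]
```

Call:
step_arm:
  deltas: "-0.025 0.005 0 0 0 0 0;-0.04 0.008 0 0 0 0 0;-0.045 0.009 0 0 0 0 0;-0.045 0.009 0 0 0 0 0;-0.045 0.009 0 0 0 0 0;-0.045 0.009 0 0 0 0 0;-0.045 0.009 0 0 0 0 0;-0.04 0.008 0 0 0 0 0"

```text
clock: 28.9
tool_pos: [0.5221, -0.1125, 0.1976]
ee_rot: [-0.001, 0.736, 0.677, -0.001]
ft_force: [0.1, 0.7, -0.7]
width: 0.0118
grasp_force: 78.4
```

Call:
step_arm:
  deltas: "-0.033 0.006 0 0 0 0 0;-0.015 0.001 0 0 0 0 0;0 0 0.03 0 0 0 0;0 0 0.04 0 0 0 0;0 0 0.02 0 0 0 0;0 0 0 0 0 0 0;0 0 0 0 0 0 0;0 0 0 0 0 0 0"

```text
clock: 29.7
tool_pos: [0.5273, -0.1592, 0.1109]
ee_rot: [0.001, 0.735, 0.678, 0.001]
ft_force: [-0.4, -0.4, -0.7]
width: 0.012
grasp_force: 78.4
```

Run:
```python
from h import *
print(tobox(pose()[0]))
gob(.036,-.025,.055); s=read_state();print(s["width"],s["grasp_force"],s["ft_force"])
```

```text
[[ 0.03670535 -0.02480203  0.11086029]]
shift [-0.0001 -0.0008  0.0559] turn -0.001 phi 85.37
0.012039806021942314 78.41577462852001 [-0.42393341 -0.41968244 -0.66238677]
```

Call:
step_arm:
  deltas: "0 0 0.025 0 0 0 0;0 0 0.02 0 0 0 0;0 0 0.01 0 0 0 0;0 0 0 0 0 0 0;0 0 0 0 0 0 0;0 0 0 0 0 0 0.3;0 0 0 0 0 0 0.3;0 0 0 0 0 0 0.3"

```text
clock: 30.5
tool_pos: [0.5269, -0.1594, 0.0552]
ee_rot: [0.001, 0.735, 0.678, 0.0]
ft_force: [-0.4, -0.1, -0.2]
width: 0.0259
grasp_force: 0.0
```

Call:
step_arm:
  deltas: "0 0 -0.03 0 0 0 0.3;0 0 -0.04 0 0 0 0.3;0 0 -0.045 0 0 0 0.3;0 0 -0.035 0 0 0 0.7;0.03 0 0 0 0 0 0.7;0 0 0 0 0 0 0.7;0 0 0 0 0 0 0.7;0 0 0 0 0 0 0.7"

```text
clock: 31.3
tool_pos: [0.5282, -0.1294, 0.2034]
ee_rot: [-0.001, 0.735, 0.678, -0.0]
ft_force: [-0.5, 0.0, -0.8]
width: 0.0597
grasp_force: 0.0
```

Run:
```python
from h import *
print(read_state()["tool_pos"])
cv2.imwrite("pics/w12.png",snapshot("wrist")[...,::-1])
im=snapshot("top")[...,::-1];cv2.imwrite("pics/top3.png",im)
h=cv2.cvtColor(np.ascontiguousarray(im),cv2.COLOR_BGR2HSV).astype(int);m=((h[...,0]<10)|(h[...,0]>170))&(h[...,1]>120);m[:,:165]=0;m[:,275:]=0;m[295:]=0;m[:150]=0
for st,q in blobs(m,20): print(st,q,onplane("top",q,.01).round(4))
go((.402,.262),92,.2)
```

```text
[ 0.52821274 -0.12937011  0.20344111]
(np.int32(191), np.int32(268), np.int32(56), np.int32(9), np.int32(240)) [215.6 272.4] [[0.4022 0.2571 0.01  ]]
shift [ 0.38   -0.1577  0.0037] turn -0.117 phi 85.32
```

Call:
step_arm:
  deltas: "0.025 -0.01 0 0 0 0 0.7;0.04 -0.017 0 0 0 0 0.7;0.044 -0.018 0 0 0 0 0.7;0.044 -0.018 0 0 0 0 0.7;0.044 -0.018 0 0 0 0 0.7;0.044 -0.018 0 0 0 0 0.7;0.044 -0.018 0 0 0 0 0.7;0.044 -0.018 0 0 0 0 0.7"

```text
clock: 32.2
tool_pos: [0.42, 0.2109, 0.204]
ee_rot: [0.0, 0.736, 0.678, -0.0]
ft_force: [0.2, 0.6, 0.1]
width: 0.0598
grasp_force: 0.0
```

Call:
step_arm:
  deltas: "0.034 -0.015 0 0 0 0 0.7;0.017 -0.008 0.02 0 0 0 0.7;0 0 0.03 0 0 -0.117 0.7;0 0 0.03 0 0 0 0.7;0 0 0 0 0 0 0.7;0 0 0 0 0 0 0.7;0 0 0 0 0 0 0.7;0 0 0 0 0 0 0.7"

```text
clock: 33.0
tool_pos: [0.4033, 0.2626, 0.1262]
ee_rot: [0.001, 0.694, 0.719, 0.002]
ft_force: [-0.7, -0.2, 0.2]
width: 0.0598
grasp_force: 0.0
```

Run:
```python
from h import *
print(read_state()["tool_pos"])
c=camera_info("wrist");im=snapshot("wrist")[...,::-1];cv2.imwrite("pics/w13.png",im)
h=cv2.cvtColor(np.ascontiguousarray(im),cv2.COLOR_BGR2HSV).astype(int);m=((h[...,0]<32)|(h[...,0]>170))&(h[...,1]>130);m[:,400:]=0
for st,q in blobs(m,200):
    print(st,q,onplane("wrist",q,.014,c).round(4))
ys,xs=np.nonzero(m)
for y in range(100,300,25):
    x=xs[ys==y]
    if len(x): print(y,x.min(),x.max(),onplane("wrist",[((x.min()+x.max())/2,y)],.014,c).round(4))
go((.4025,.262),92.2,.02)
```

```text
[0.40334681 0.26261369 0.12617449]
(np.int32(259), np.int32(132), np.int32(33), np.int32(170), np.int32(3637)) [275.1 195. ] [[0.401  0.2733 0.014 ]]
150 259 291 [[0.3998 0.3079 0.014 ]]
175 259 291 [[0.4004 0.2889 0.014 ]]
200 260 290 [[0.4011 0.2694 0.014 ]]
225 266 284 [[0.4018 0.2491 0.014 ]]
250 272 279 [[0.4029 0.2276 0.014 ]]
275 272 278 [[0.4032 0.2047 0.014 ]]
shift [-0.0007 -0.001   0.106 ] turn -0.003 phi 92.03
```

View pics/w13.png

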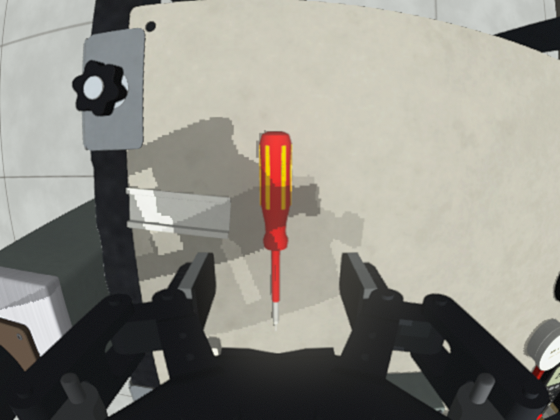

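The red driver is centred, handle (275,190), with the offcut's end at (228,215) beside it. I'll grasp a little nearer the butt with a narrower opening and the tips above the offcut.

Call:
step_arm:
  deltas: "0.022 -0.002 0.02 0 0 0 0.5;0 0 0.035 0 0 0 0.5;0 0 0.03 0 0 0 0.5;0 0 0.014 0 0 0 0.5;0 0 0 0 0 0 0.5;0 0 0 0 0 0 0;0 0 0 0 0 0 0;0 0 0 0 0 0 0"

```text
clock: 33.85
tool_pos: [0.4007, 0.2849, 0.0271]
ee_rot: [0.001, 0.694, 0.72, 0.002]
ft_force: [-0.2, 0.2, 2.1]
width: 0.0195
grasp_force: 77.3
```

Call:
step_arm:
  deltas: "0 0 0 0 0 0 0;0 0 -0.02 0 0 0 0;0 0 -0.04 0 0 0 0;0 0 -0.045 0 0 0 0;0 0 -0.045 0 0 0 0;0 0 -0.03 0 0 0 0;0 0 0 0 0 0.117 0;0 0 0 0 0 0 0"

```text
clock: 34.65
tool_pos: [0.3995, 0.2845, 0.2068]
ee_rot: [0.0, 0.735, 0.678, 0.001]
ft_force: [-1.5, 0.0, -1.0]
width: 0.0195
grasp_force: 77.6
```

Run:
```python
from h import *
gob(-.034,.049,.205); s=read_state();print(s["width"],s["grasp_force"],s["ft_force"])
```

```text
shift [-0.3581  0.0925  0.0015] turn -0.001 phi 85.36
0.01948899057270821 77.630520388484 [-1.51396471  0.02042109 -0.9605593 ]
```

Call:
step_arm:
  deltas: "-0.02 0.01 0 0 0 0 0;-0.038 0.015 0 0 0 0 0;-0.044 0.014 0 0 0 0 0;-0.044 0.012 0 0 0 0 0;-0.044 0.011 0 0 0 0 0;-0.044 0.01 0 0 0 0 0;-0.044 0.01 0 0 0 0 0;-0.04 0.006 0 0 0 0 0"

```text
clock: 35.45
tool_pos: [0.4604, -0.0416, 0.204]
ee_rot: [-0.001, 0.734, 0.679, -0.001]
ft_force: [0.8, 0.5, -1.0]
width: 0.0197
grasp_force: 77.6
```

Call:
step_arm:
  deltas: "-0.03 0.004 0 0 0 0 0;-0.01 0 0 0 0 0 0;0 0 0.03 0 0 0 0;0 0 0.04 0 0 0 0;0 0 0.02 0 0 0 0;0 0 0 0 0 0 0;0 0 0 0 0 0 0;0 0 0 0 0 0 0"

```text
clock: 36.25
tool_pos: [0.4629, -0.08, 0.1168]
ee_rot: [0.001, 0.735, 0.678, 0.001]
ft_force: [0.2, 0.8, 0.7]
width: 0.0194
grasp_force: 77.7
```

Run:
```python
from h import *
print(tobox(pose()[0]))
gob(-.034,.049,.056); s=read_state();print(s["width"],s["grasp_force"],s["ft_force"])
im=snapshot("wrist")[...,::-1];cv2.imwrite("pics/w14.png",im)
h=cv2.cvtColor(np.ascontiguousarray(im),cv2.COLOR_BGR2HSV).astype(int);m=((h[...,0]<32)|(h[...,0]>170))&(h[...,1]>130);print(blobs(m,200))
```

```text
[[-0.03381963  0.04896069  0.1167502 ]]
shift [ 0.0001 -0.0003  0.0607] turn 0.0 phi 85.42
0.019424417682312674 77.7059678407386 [0.15713742 0.83251893 0.67408142]
[((np.int32(251), np.int32(188), np.int32(71), np.int32(166), np.int32(7255)), array([278.8, 263.2]))]
```

Call:
step_arm:
  deltas: "0 0 0.025 0 0 0 0;0 0 0.02 0 0 0 0;0 0 0.012 0 0 0 0;0 0 0.003 0 0 0 0;0 0 0 0 0 0 0;0 0 0 0 0 0 0.38;0 0 0 0 0 0 0.38;0 0 0 0 0 0 0.38"

```text
clock: 37.1
tool_pos: [0.4626, -0.0803, 0.0561]
ee_rot: [0.001, 0.735, 0.678, 0.0]
ft_force: [0.1, 1.0, 0.8]
width: 0.0325
grasp_force: 0.0
```

Call:
step_arm:
  deltas: "0 0 -0.03 0 0 0 0.38;0 0 -0.04 0 0 0 0.38;0 0 -0.045 0 0 0 0.38;0 0 -0.035 0 0 0 0.5;-0.025 0.03 -0.02 0 0 0 0.5;-0.025 0.03 0 0 0 0 0.5;0 0 0 0 0 0 0.5;0 0 0 0 0 0 0.5"

```text
clock: 37.9
tool_pos: [0.5175, -0.1349, 0.225]
ee_rot: [-0.001, 0.735, 0.678, -0.0]
ft_force: [-0.1, 0.4, 0.0]
width: 0.0425
grasp_force: 0.0
```

Run:
```python
from h import *
print(tobox(pose()[0]))
a=snapshot("wrist")[...,::-1];b=snapshot("top")[...,::-1]
b=cv2.resize(b[135:285,275:435],None,fx=2.5,fy=2.5,interpolation=cv2.INTER_CUBIC)
o=np.zeros((600,800,3),np.uint8);w=cv2.resize(a[0:350],(400,250));o[:375,:400]=b;o[:350,400:]=a[0:350,80:480];cv2.imwrite("pics/c15.png",o[:380])
```

```text
[[ 0.02499345 -0.00139161  0.22497793]]
```

View pics/c15.png

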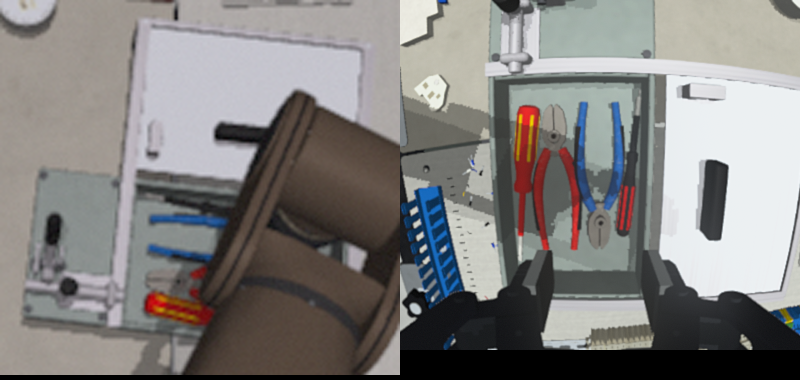

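All four tools lie flat inside the well: red driver (525,150), cutter (558,180), stripper (600,170), small driver (630,175). Now the cover.

Call:
step_arm:
  deltas: "0.001 0.025 0 0 0 0 0.5;0.001 0.035 0.01 0 0 0 0.5;0.001 0.03 0.025 0 0 0 0.5;0 0.015 0.035 0 0 0 0.5;0 0 0.035 0 0 0 0.5;0 0 0.02 0 0 0 0.5;0 0 0.01 0 0 0 0.5;0 0 0 0 0 0 0.5"
  newtons: 40

```text
clock: 38.8
tool_pos: [0.621, -0.1391, 0.0886]
ee_rot: [-0.002, 0.735, 0.678, -0.001]
ft_force: [0.7, -0.6, 1.2]
width: 0.0426
grasp_force: 0.0
```

Run:
```python
from h import *
print(tobox(pose()[0]));gob(.130,.003,.088);print(read_state()["ft_force"])
```

```text
[[0.12851694 0.00272155 0.08858899]]
shift [0.0003 0.0015 0.0006] turn -0.0 phi 85.39
[ 0.65909637 -0.61803707  1.23573394]
```

Call:
step_arm:
  deltas: "0 0.001 0 0 0 0 0;0 0 0 0 0 0 0;0 0 0 0 0 0 0;0 0 0 0 0 0 0;0 -0.01 0 0 0 0 0;0 -0.015 0 0 0 0 0;0 -0.02 0 0 0 0 0;0 -0.02 0 0 0 0 0"

```text
clock: 39.6
tool_pos: [0.5602, -0.1351, 0.0926]
ee_rot: [0.003, 0.735, 0.678, 0.002]
ft_force: [3.5, 1.2, 2.0]
width: 0.0129
grasp_force: 41.7
```

Call:
step_arm:
  deltas: "0 -0.02 0 0 0 0 0;0 -0.02 0 0 0 0 0;0 -0.02 0 0 0 0 0;0 -0.017 0 0 0 0 0;0 -0.011 0 0 0 0 0;0 -0.005 0 0 0 0 0;0 -0.002 0 0 0 0 0;0 0 0 0 0 0 0"

```text
clock: 40.4
tool_pos: [0.4651, -0.1269, 0.0925]
ee_rot: [0.001, 0.735, 0.678, 0.002]
ft_force: [1.2, 5.0, 7.7]
width: 0.013
grasp_force: 42.4
```

Run:
```python
from h import *
print(tobox(pose()[0]),read_state()["ft_force"],read_state()["width"])
```

```text
[[-0.02791356  0.00233888  0.09253024]] [1.18689429 5.00527527 7.74981886] 0.013020134166917411
```

Call:
step_arm:
  deltas: "0 -0.002 0 0 0 0 0;0 -0.002 0 0 0 0 0;0 0 0 0 0 0 0;0 0 0 0 0 0 0;0 0 0 0 0 0 0;0 0 0 0 0 0 0;0 0 0 0 0 0 0;0 0 0 0 0 0 0"

```text
clock: 41.2
tool_pos: [0.4627, -0.1268, 0.0925]
ee_rot: [0.003, 0.736, 0.677, 0.003]
ft_force: [5.9, 5.3, 3.7]
width: 0.0128
grasp_force: 41.9
```

Run:
```python
from h import *
print(tobox(pose()[0]),read_state()["ft_force"],read_state()["width"])
gob(-.044,.1625,.185)
```

```text
[[-0.03024533  0.00232429  0.09254997]] [5.90477369 5.27533196 3.68976345] 0.012794412911571912
shift [ 0.1602 -0.0133 -0.0925] turn -0.002 phi 85.28
```

Call:
step_arm:
  deltas: "0 0 0 0 0 0 0.5;0 0 0 0 0 0 0.5;0 0 0 0 0 0 0.5;0 0 -0.04 0 0 0 0.5;0 0 -0.05 0 0 0 0.5;0.025 -0.003 0 0 0 0 0.5;0.04 -0.003 0 0 0 0 0.5;0.04 -0.003 0 0 0 0 0.5"

```text
clock: 42.0
tool_pos: [0.4594, -0.0212, 0.1807]
ee_rot: [0.001, 0.736, 0.677, 0.0]
ft_force: [0.2, -0.1, -0.4]
width: 0.0425
grasp_force: 0.0
```

Call:
step_arm:
  deltas: "0.035 -0.003 0 0 0 0 0.5;0.02 -0.001 0 0 0 0 0.5;0 0 0 0 0 0 0.5;0 0 0 0 0 0 0.5;0 0 0 0 0 0 0.5;0 0 0 0 0 0 0.5;0 0 0 0 0 0 0.5;0 0 0 0 0 0 0.5"

```text
clock: 42.8
tool_pos: [0.4601, 0.033, 0.1802]
ee_rot: [-0.0, 0.736, 0.678, -0.0]
ft_force: [-0.4, 0.6, -0.5]
width: 0.0428
grasp_force: 0.0
```

Run:
```python
from h import *
print(tobox(pose()[0]),read_state()["ft_force"]);go((.461,.0354),85.4,.111)
c=camera_info("wrist");im=snapshot("wrist")[...,::-1];cv2.imwrite("pics/w16.png",im)
g=cv2.cvtColor(np.ascontiguousarray(im),cv2.COLOR_BGR2GRAY);m=(g<50);m[300:]=0
for s,q in blobs(m,150): print(s,q,(tobox(onplane("wrist",q,.12,c))*1000).round(1))
```

```text
[[-0.04567767  0.1613084   0.18021332]] [-0.38311796  0.64095395 -0.49162115]
shift [0.0025 0.0007 0.0692] turn -0.002 phi 85.3
(np.int32(62), np.int32(0), np.int32(45), np.int32(206), np.int32(5141)) [ 80.3 104.5] [[-174.8  247.2  120. ]]
(np.int32(522), np.int32(29), np.int32(38), np.int32(52), np.int32(1060)) [537.7  54.8] [[144.6 293.1 120. ]]
(np.int32(503), np.int32(160), np.int32(50), np.int32(82), np.int32(734)) [534.1 211.6] [[154.1 173.3 120. ]]
(np.int32(543), np.int32(160), np.int32(17), np.int32(102), np.int32(840)) [553.5 214.5] [[180.5 170.7 120. ]]
(np.int32(346), np.int32(183), np.int32(52), np.int32(34), np.int32(605)) [379.2 200.4] [[ 17.4 181.5 120. ]]
(np.int32(0), np.int32(206), np.int32(29), np.int32(94), np.int32(342)) [ 12.1 254.7] [[-270.8  135.8  120. ]]
(np.int32(267), np.int32(207), np.int32(26), np.int32(30), np.int32(276)) [277.8 215.9] [[-46.  171.6 120. ]]
(np.int32(79), np.int32(236), np.int32(40), np.int32(42), np.int32(852)) [ 99.2 255.4] [[-174.   141.4  120. ]]
(np.int32(105), np.int32(251), np.int32(127), np.int32(49), np.int32(1535)) [183.5 286.8] [[-111.1  120.1  120. ]]
(np.int32(399), np.int32(292), np.int32(32), np.int32(8), np.int32(177)) [412.9 295.9] [[ 52.1 110.  120. ]]
```

Call:
step_arm:
  deltas: "0.002 0 0.025 0 0 0 0.5;0 0 0.03 0 0 0 0.5;0 0 0.014 0 0 0 0.5;0 0 0 0 0 0 0.5;0 0 0 0 0 0 0;0 0 0 0 0 0 0;0 0 0 0 0 0 0;0 0 0 0 0 0 0"

```text
clock: 43.65
tool_pos: [0.4617, 0.0353, 0.1126]
ee_rot: [0.002, 0.735, 0.678, 0.001]
ft_force: [3.4, -0.9, -0.5]
width: 0.0168
grasp_force: 39.4
```

Call:
step_arm:
  deltas: "-0.005 0 0 0 0 0 0;-0.006 0 0 0 0 0 0;-0.006 0 0 0 0 0 0;-0.006 0 0 0 0 0 0;-0.005 0 0 0 0 0 0;-0.003 0 0 0 0 0 0;-0.001 0 0 0 0 0 0;0 0 0 0 0 0 0"

```text
clock: 44.45
tool_pos: [0.4589, 0.0034, 0.1125]
ee_rot: [0.001, 0.736, 0.677, 0.002]
ft_force: [5.1, 2.8, 5.9]
width: 0.0169
grasp_force: 40.2
```

Run:
```python
from h import *
print(tobox(pose()[0]),read_state()["ft_force"],read_state()["width"])
```

```text
[[-0.04451199  0.13172763  0.1125111 ]] [5.13240985 2.77282725 5.94118003] 0.016852103822017565
```

Call:
step_arm:
  deltas: "-0.002 0 0 0 0 0 0;-0.002 0 0 0 0 0 0;0 0 0 0 0 0 0;0 0 0 0 0 0 0;0 0 0 0 0 0 0.5;0 0 0 0 0 0 0.5;0 0 0 0 0 0 0.5;0 0 -0.03 0 0 0 0.5"

```text
clock: 45.25
tool_pos: [0.4529, -0.0001, 0.1366]
ee_rot: [-0.005, 0.735, 0.678, -0.004]
ft_force: [-0.3, -0.7, -0.4]
width: 0.0427
grasp_force: 0.0
```

Call:
step_arm:
  deltas: "0 0 -0.035 0 0 0 0.7;0 0 0 0 0 0 0.7;0.03 0.03 0 0 0 0 0.7;0.025 0.03 0 0 0 0 0.7;0 0 0 0 0 0 0.7;0 0 0 0 0 0 0.7;0 0 0 0 0 0 0.7;0 0 0 0 0 0 0.7"

```text
clock: 46.05
tool_pos: [0.5205, 0.049, 0.1757]
ee_rot: [-0.0, 0.735, 0.678, -0.001]
ft_force: [-0.5, -0.3, 1.3]
width: 0.0597
grasp_force: 0.0
```

Run:
```python
from h import *
print(tobox(pose()[0]),read_state()["ft_force"]);gob(.020,.187,.130)
c=camera_info("wrist");im=snapshot("wrist")[...,::-1];cv2.imwrite("pics/w17.png",im)
g=cv2.cvtColor(np.ascontiguousarray(im),cv2.COLOR_BGR2GRAY);m=(g<50);m[300:]=0
for s,q in blobs(m,100): print(s,q,(tobox(onplane("wrist",q,.12,c))*1000).round(1))
```

```text
[[0.01325171 0.18214385 0.17572946]] [-0.49446955 -0.34159568  1.27682496]
shift [0.0049 0.0068 0.0457] turn -0.002 phi 85.31
(np.int32(23), np.int32(0), np.int32(44), np.int32(224), np.int32(4461)) [ 39.6 115.3] [[-149.9  265.   120. ]]
(np.int32(484), np.int32(0), np.int32(29), np.int32(14), np.int32(176)) [496.5   6.7] [[160.  339.3 120. ]]
(np.int32(554), np.int32(0), np.int32(6), np.int32(33), np.int32(100)) [557.6  12.4] [[227.  354.1 120. ]]
(np.int32(487), np.int32(33), np.int32(51), np.int32(57), np.int32(1480)) [508.2  62.1] [[167.8 300.6 120. ]]
(np.int32(508), np.int32(169), np.int32(52), np.int32(114), np.int32(2378)) [531.5 230.9] [[209.6 180.  120. ]]
(np.int32(464), np.int32(177), np.int32(57), np.int32(89), np.int32(884)) [497.9 234.3] [[173.  178.6 120. ]]
(np.int32(245), np.int32(217), np.int32(47), np.int32(39), np.int32(1064)) [267.7 235.4] [[  6.7 181.3 120. ]]
(np.int32(42), np.int32(252), np.int32(36), np.int32(40), np.int32(711)) [ 60.6 270.2] [[-152.9  149.5  120. ]]
(np.int32(153), np.int32(253), np.int32(63), np.int32(47), np.int32(1272)) [192.  283.4] [[-44.4 146.5 120. ]]
(np.int32(366), np.int32(264), np.int32(36), np.int32(36), np.int32(376)) [382.4 289.4] [[ 84.1 140.9 120. ]]
(np.int32(541), np.int32(274), np.int32(19), np.int32(22), np.int32(228)) [550.5 284.2] [[256.4 127.6 120. ]]
(np.int32(104), np.int32(295), np.int32(27), np.int32(5), np.int32(110)) [117.9 297.3] [[-104.1  130.9  120. ]]
(np.int32(425), np.int32(295), np.int32(27), np.int32(5), np.int32(106)) [436.7 297.3] [[128.9 130.7 120. ]]
```

Call:
step_arm:
  deltas: "0.004 0 0.02 0 0 0 0.7;0 0 0.025 0 0 0 0.7;0 0 0.002 0 0 0 0.7;0 -0.01 0 0 0 0 0.7;0 -0.01 0 0 0 0 0.7;0 -0.01 0 0 0 0 0.7;0 -0.01 0 0 0 0 0.7;0 -0.01 0 0 0 0 0.7"

```text
clock: 46.9
tool_pos: [0.4719, 0.0577, 0.1305]
ee_rot: [0.001, 0.735, 0.678, 0.001]
ft_force: [0.6, -0.3, 0.9]
width: 0.06
grasp_force: 0.7
```

Call:
step_arm:
  deltas: "0 -0.01 0 0 0 0 0.7;0 -0.01 0 0 0 0 0.7;0 -0.008 0 0 0 0 0.7;0 -0.003 0 0 0 0 0.7;0 0 0 0 0 0 0.7;0 0 0 0 0 0 0.7;0 0 0 0 0 0 0.7;0 0 0 0 0 0 0.7"

```text
clock: 47.7
tool_pos: [0.4411, 0.0602, 0.1291]
ee_rot: [-0.0, 0.735, 0.678, -0.0]
ft_force: [0.1, -0.9, 0.1]
width: 0.0595
grasp_force: 0.0
```

Run:
```python
from h import *
print(tobox(pose()[0]),read_state()["ft_force"])
```

```text
[[-0.066787    0.18692062  0.12909553]] [ 0.09338333 -0.89880399  0.06838918]
```

Call:
step_arm:
  deltas: "0 -0.003 0 0 0 0 0.7;0 -0.002 0 0 0 0 0.7;0 0 0 0 0 0 0.7;0 0 0 0 0 0 0.7;0 0 0 0 0 0 0.7;0 0 0 0 0 0 0.7;0 0 0 0 0 0 0.7;0 0 0 0 0 0 0.7"

```text
clock: 48.5
tool_pos: [0.438, 0.0603, 0.1303]
ee_rot: [0.002, 0.735, 0.678, 0.002]
ft_force: [4.6, -0.6, -0.4]
width: 0.0598
grasp_force: 2.3
```

Call:
step_arm:
  deltas: "0 0.02 0 0 0 0 0.7;0 0 -0.03 0 0 0 0.7;0 0 -0.045 0 0 0 0.55;-0.015 -0.005 -0.045 0 0 0 0.55;-0.015 -0.005 -0.045 0 0 0 0.55;0 0 -0.006 0 0 0 0.55;0 0 0 0 0 0 0.55;0 0 0 0 0 0 0.55"

```text
clock: 49.3
tool_pos: [0.4427, 0.0302, 0.2983]
ee_rot: [-0.002, 0.735, 0.678, -0.001]
ft_force: [-0.7, 0.4, 0.2]
width: 0.0471
grasp_force: 0.0
```

Run:
```python
from h import *
print(pose(),tobox(pose()[0]))
c1=np.load("w1.npy",allow_pickle=True).item()
c=camera_info("wrist");im=snapshot("wrist")[...,::-1];cv2.imwrite("pics/w18.png",im)
for n,i,cc in(("pre",cv2.imread("pics/w1.png"),c1),("post",im,c)):
    g=cv2.cvtColor(np.ascontiguousarray(i),cv2.COLOR_BGR2GRAY);m=g<55;m[:120]=0;m[345:]=0;m[:,:265]=0;m[:,325:]=0
    for s,q in blobs(m,60): print(n,s,(tobox(onplane("wrist",q,.12,cc))*1000).round(1))
im=snapshot("top")[...,::-1];cv2.imwrite("pics/top9.png",im)
for f in("top0","top9"):
    i=cv2.imread(f"pics/{f}.png");g=cv2.cvtColor(i,cv2.COLOR_BGR2HSV)[...,2];m=g<60;m[:235]=0;m[265:]=0;m[:,:280]=0;m[:,425:]=0
    print(f,[(tuple(map(int,s)),q) for s,q in blobs(m,20)])
```

```text
(array([0.44265029, 0.03022233, 0.29826423]), np.float64(85.36868889525543)) [[-0.06285845  0.15718747  0.29826423]]
top0 [((291, 245, 6, 11, 53), array([293.3, 249.9])), ((312, 248, 7, 7, 39), array([315. , 251.1])), ((355, 248, 29, 8, 149), array([369.1, 251.7]))]
top9 [((280, 235, 5, 21, 23), array([281.9, 244.5])), ((340, 235, 8, 30, 67), array([343.6, 251. ])), ((350, 235, 4, 21, 26), array([351.1, 245.1])), ((356, 248, 28, 8, 145), array([369.5, 251.8])), ((286, 259, 19, 6, 52), array([293.8, 262.7]))]
```

Run:
```python
from h import *
c1=np.load("w1.npy",allow_pickle=True).item();c=camera_info("wrist");a=cv2.imread("pics/w1.png");b=cv2.imread("pics/w18.png")
for n,(u,v),z,r in(("lever",(290,159),.135,13),("knob",(294,209),.128,12),("grip",(302,303),.09,30),("keeper",(291,236),.093,12)):
    t=a[v-r:v+r+1,u-r:u+r+1];s=b[v-60:v+61,u-60:u+61];res=cv2.matchTemplate(s,t,cv2.TM_CCOEFF_NORMED);_,mx,_,l=cv2.minMaxLoc(res)
    q=(l[0]+r+u-60,l[1]+r+v-60);print(n,q,round(mx,3),(tobox(onplane("wrist",(u,v),z,c1))*1000).round(1),(tobox(onplane("wrist",q,z,c))*1000).round(1))
```

```text
lever (289, 161) 0.95 [[-50.5 186.5 135. ]] [[-53.8 187.2 135. ]]
knob (296, 212) 0.983 [[-45.7 136.7 128. ]] [[-46.5 136.9 128. ]]
grip (304, 306) 0.958 [[-31.    4.6  90. ]] [[-31.9   4.7  90. ]]
keeper (293, 239) 0.973 [[-46.6  95.1  93. ]] [[-47.3  95.1  93. ]]
```

```bash
python3 -c "
from plant import *
print(job_done())"
```

```text
the job is handed in; nothing more can be done
None
```

I put all four tools in the tool box, shut and bolted the cover, flipped the cam lever back to locked, and handed the job in at about 49 s. A last wrist-camera check before that put cover grip, bolt knob and lever within about 3 mm of their starting places; no verdict came back.

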